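# Clamp glued transformer cores with cross-lock tweezers and start the light cure

## Task

The transformer cores standing on the gluing mat have just been glued: stand each one on the curing plate of the light-curing unit and clamp it there with its own pair of cross-lock tweezers across the glue joint (squeeze the grips to open the jaws, set them around the two backs of the core, let go), leaving core and tweezers on the plate inside its rim. When all are clamped, lower the hood gently until it is fully closed, then slide the dust cover all the way off the start button, press the button fully, and slide the cover back over it.

Things in the scene. Friction and masses are not known exactly. Their poses are not given: they have to be found in the camera images.
- cure_unit: light-curing unit, fixed. Origin on the bench under the middle of its curing plate; x towards its hinge (away from the robot), y to its left. Grey base 264 (x) by 278 (y) mm; on it the aluminium curing plate, 240 by 250 mm, 22 mm above the bench, with a 4 mm thick rim 6 mm taller. On its right (y -208 to -140, x -122 to +48 mm) the control console, top 34 mm above the bench
- plate_center (a point): middle of the curing plate's upper face
- hood (a joint): the hood (260 x 274 x 50 mm grey box open below, amber window, 0.36 kg), hinged along the far edge of the base: 0 = closed on the base, about 1.5 rad = standing upright open. A friction hinge holds it at any angle; it takes about 3 N at the tab to move.
- hood_hinge (a point): middle of the hinge axis, 132 mm from the unit's origin along its x, 22 mm above the bench; the axis runs along the unit's y
- hood_tab (a point): middle of the outer (when closed: upper) face of the hood's black handle tab: when closed 276 mm in front of the hinge axis and 19 mm above it. Tab 100 mm wide along y, 6 mm thick, 32 mm out from the hood's front wall (point is 16 mm inside its tip). Hood open: the tab points up, outer face away from the robot
- dust_cover (a joint): the black sliding dust cover on the console (50 x 58 mm, top face 50 mm above the bench): 0 = fully over the start button, grows as it slides along the unit's +x, to its stop at 0.050 m. Slides with about 1.2 N and stays where it is left.
- cover_ridge (a point): top middle of the finger ridge on the dust cover: 10 mm thick along x, 30 mm long along y, 13 mm tall, its top 62.5 mm above the bench; in the unit's frame at y = -174 mm and, cover closed, x = -65 mm
- start_key (a joint): the round white start button (23 mm across) under the dust cover: 0 = up, 0.005 m = fully pressed, with about 5 N. It springs back.
- key_top (a point): middle of the start button's top, 45.5 mm above the bench at rest; the console's top is 11.5 mm lower; at x = -65, y = -174 mm in the unit's frame
- tweezers_1: steel cross-lock (self-closing) tweezers lying flat, 144 mm long, 12 mm high, 42 g, same either way up, three alike pairs. Origin at the underside midway between the two black grips; x points to the jaws. Heel 10 mm wide, x = -66 to -42 mm; grips x = -16 to +16 mm, 25 mm apart over their outer faces at rest; jaws x = 48 to 78 mm, from 1.5 to 10.5 mm above the underside
- tweezers_1_heel (a point): rear end of tweezers_1's heel, 66 mm behind its origin, 6 mm above its underside
- jaw_1 (a joint): opening angle of each arm of tweezers_1: 0 closed, 0.073 when clamped across the 18 mm of a core, 0.1375 fully squeezed. Squeezing the grips together (6 N each side at first, 12 N at the firm stop, where they are 12.6 mm apart over their outer faces and parallel) opens the jaws to 32 mm; letting go closes them
- core_1: small transformer core, two black ferrite halves just glued, copper winding between: 20 (x) by 18 (y) by 16 (z) mm, 30 g, loose. Origin at the middle of its underside; the glue joint is the plane y = 0, so it is clamped across y, on its two flat backs. Two or three cores are there, standing on the grey gluing mat (90 x 180 x 3 mm) left of the unit; a third may be absent
- tweezers_2: steel cross-lock (self-closing) tweezers lying flat, 144 mm long, 12 mm high, 42 g, same either way up, three alike pairs. Origin at the underside midway between the two black grips; x points to the jaws. Heel 10 mm wide, x = -66 to -42 mm; grips x = -16 to +16 mm, 25 mm apart over their outer faces at rest; jaws x = 48 to 78 mm, from 1.5 to 10.5 mm above the underside
- tweezers_2_heel (a point): rear end of tweezers_2's heel, 66 mm behind its origin, 6 mm above its underside
- jaw_2 (a joint): opening angle of each arm of tweezers_2: 0 closed, 0.073 when clamped across the 18 mm of a core, 0.1375 fully squeezed. Squeezing the grips together (6 N each side at first, 12 N at the firm stop, where they are 12.6 mm apart over their outer faces and parallel) opens the jaws to 32 mm; letting go closes them
- core_2: small transformer core, two black ferrite halves just glued, copper winding between: 20 (x) by 18 (y) by 16 (z) mm, 30 g, loose. Origin at the middle of its underside; the glue joint is the plane y = 0, so it is clamped across y, on its two flat backs. Two or three cores are there, standing on the grey gluing mat (90 x 180 x 3 mm) left of the unit; a third may be absent
- tweezers_3: steel cross-lock (self-closing) tweezers lying flat, 144 mm long, 12 mm high, 42 g, same either way up, three alike pairs. Origin at the underside midway between the two black grips; x points to the jaws. Heel 10 mm wide, x = -66 to -42 mm; grips x = -16 to +16 mm, 25 mm apart over their outer faces at rest; jaws x = 48 to 78 mm, from 1.5 to 10.5 mm above the underside
- tweezers_3_heel (a point): rear end of tweezers_3's heel, 66 mm behind its origin, 6 mm above its underside
- jaw_3 (a joint): opening angle of each arm of tweezers_3: 0 closed, 0.073 when clamped across the 18 mm of a core, 0.1375 fully squeezed. Squeezing the grips together (6 N each side at first, 12 N at the firm stop, where they are 12.6 mm apart over their outer faces and parallel) opens the jaws to 32 mm; letting go closes them
- core_3: small transformer core, two black ferrite halves just glued, copper winding between: 20 (x) by 18 (y) by 16 (z) mm, 30 g, loose. Origin at the middle of its underside; the glue joint is the plane y = 0, so it is clamped across y, on its two flat backs. Two or three cores are there, standing on the grey gluing mat (90 x 180 x 3 mm) left of the unit; a third may be absent

How it is judged:
By the outcome, as a careful person would: the job done as asked, in the order asked, and still so for the second after the job is handed in, with the robot touching nothing.
Of core_1, core_2, core_3 only 2 to 3 are there at a start; the rules pass over those that are not, and their reading is None.
At some moment in a run one of tweezers_1, tweezers_2, tweezers_3, core_1, core_2, core_3 may be knocked a few centimetres aside while the robot is not near it.
It also fails if it takes over 210 s, if anything falls off the work surface, if the arm or the gripper's body presses on something with over 40 N, if the wrist force passes 120 N, or if a joint passes its speed limit or range.

## Robot

A 6-joint arm with a two-finger parallel gripper is mounted at the origin on a cart in front of the work surface, level with it; the furniture and walls round the work are solid. World frame = base frame: x ahead of the robot, y to its left, z up, the work surface at z = 0. Lengths are in m, angles in rad, forces in N, time in s.
With the tool pointing down it reaches from about 0.3 to 0.875 m from the base axis. Payload 6.4 kg.
Tool frame: the origin (TCP) lies at the very end of the fingers, on their centre line; the grasp point (between the pads) lies 19 mm behind it; z points along the fingers, y is the line along which they close (so a half turn about z gives the same grasp; the last joint's range is limited). The gripper opens to 85 mm and grips with 20 to 120 N. Pads are 22 mm wide; open, the fingers measure 114 mm over their backs; the gripper's body (76 mm by 85 mm) begins 54 mm behind the grasp point. The pads swing forward as they close: fully open they stand 13 mm farther back than shut.
Start: joints at [-1.42, 0.181, 1.607, -0, 1.354, -0.206], TCP at [0.201, -0.539, 0.231] pointing down, gripper open.
Joint ranges: [-2.99, 2.99], [-0.89, 2.07], [0.3, 2.58], [-1.14, 4.28], [0, 2.63], [-3.12, 3.12]. Speed limits (rad/s): [2.57, 2.57, 3.01, 3.14, 3.14, 3.14].

## Interface

Orientations are given as a unit quaternion [w, x, y, z].
In Python, from bench import ctrl gives the robot as it stands.
- The arm moves only by the shell command python3 jog.py 'ROWS'. ROWS is 1 to 10 rows, parted by a bar, with the numbers parted by commas; each row has 7 numbers: dx, dy, dz in m, then a rotation vector rx, ry, rz in rad, then the opening from 0.0 (shut) to 1.0 (fully open); each row is the pose to reach, as a shift and turn from the pose commanded when the command began, along the tool's axes at that moment; what a row does not reach only later rows make up. A row lasts 1/8 s, in which the tool goes at most 0.0625 m and 0.188 rad, less where a joint would pass 70% of its speed; a pose out of reach is approached as far as the arm can. The fingers move at their own pace and stop on an object; the grip force is fixed at half the most. Time passes only in rows, so rows that do not move let the fingers close. It prints the time, the measured TCP pose, the force, the opening and the grip force at its end. Input that does not fit is refused with a message, and nothing moves.
- ctrl.get_obs(): the state, without advancing time (a new reading comes with each control period).
- ctrl.camera(name): name is "side" or "top"; returns the picture (420x560x3 uint8, blue, green, red); there is no depth.
- ctrl.camera_params(name): a dict with "fovy" (degrees; the focal length in pixels is half the picture's height over the tangent of half this angle, whatever the lens; pixels are square), "cx", "cy" (the principal point, pixels), "dist" ([k1, k2, p1, p2, k3] as OpenCV has them; the pictures are not rectified), "view" (4x4, takes a point from world to camera coordinates). Camera axes: x right, y up, looking along -z (the intrinsics and any distortion apply to the point x, -y, -z); pixel columns grow to the right and rows downward; lengths in m; the calibration is good to about 2 mm. A picture is of the moment at which its call begins. camera_params takes no time and is no camera call.
- ctrl.hand_in(): hands the job in; it is judged then, once.
The state is a dict: "time_s": time; "q": joint angles; "dq": joint speeds; "joint_efforts": joint torques, N m; "eef_pos": TCP position; "eef_rot": TCP orientation; "wrist_force": force on the tool from outside, world axes, zero at the start; "torque": the same for the moment, N m; "opening": opening from 0.0 (shut) to 1.0 (fully open); "grasp_force": force on a finger pad.
Only numpy, scipy, OpenCV 4.12 (cv2) and the standard library are available. Lean on these libraries where they do the work, as an engineer would, in place of code of your own. Each camera call takes 0.05 s, during which the arm holds its last target. There are 200 camera calls.

## Working session

There is one attempt and no reset: what is moved stays moved. The work goes in short steps, Python scripts to look and compute and a shell command to move; the robot and the scene stay as the last step left them, time stands still between calls to the robot, and variables do not carry over. Pictures are saved under pics/ and viewed, at most 14 in all, crops included, and the job is handed in when it is done.

```bash
ls; mkdir -p pics
python3 - <<'E'
from bench import ctrl
import cv2,json
for n in ("top","side"):
    cv2.imwrite(f"pics/{n}0.png",ctrl.camera(n)); p=ctrl.camera_params(n); print(n,{k:(v.tolist() if hasattr(v,'tolist') else v) for k,v in p.items()})
print(ctrl.get_obs())
E
```

```text
bench.py
jog.py
pics
top {'fovy': 52.10333025528806, 'cx': 276.43931081594553, 'cy': 212.25192229860033, 'dist': [-0.10788073949313025, 0.0, 0.0, 0.0, 0.0], 'view': [[0.029076255453272592, -0.9991366691558522, 0.029673013277472814, 0.018413756198350627], [0.9955030118554852, 0.031622481343576765, 0.08929598009055545, -0.511960066998902], [-0.09015722242545948, 0.026943181360488642, 0.9955630267455207, -1.2508870642488163], [0.0, 0.0, 0.0, 1.0]]}
side {'fovy': 56.01463880853153, 'cx': 274.24546347668706, 'cy': 209.0928721704149, 'dist': [0.01689151346202879, 0.0, 0.0, 0.0, 0.0], 'view': [[-0.8860695393042268, -0.46353187841113414, -0.004355366097279026, 0.4859369257114451], [0.306110168590535, -0.5921523187566333, 0.7454208181132435, -0.19933103789648807], [-0.34810535216033384, 0.6591614590430698, 0.6665799537261389, -1.0204163895556568], [0.0, 0.0, 0.0, 1.0]]}
{'time_s': 0.1, 'q': array([-1.42030217e+00,  1.81474011e-01,  1.60793015e+00,  5.11406714e-06,
        1.35380238e+00, -2.06314166e-01]), 'dq': array([ 0.0005126 , -0.00061143, -0.00250609, -0.00148704, -0.00043737,
        0.00087381]), 'joint_efforts': array([ 7.31199907e-04, -4.45874333e+01, -3.52238059e+01, -2.51779575e-04,
        4.10960696e-03,  1.03582806e-05]), 'eef_pos': array([ 0.2007715 , -0.53826705,  0.23045946]), 'eef_rot': array([-8.06562800e-04,  9.84127920e-01,  1.77458689e-01,  2.50146144e-05]), 'wrist_force': array([ 1.16969465,  0.68114319, -0.28125536]), 'torque': array([-0.04154827, -0.0126515 ,  0.02083585]), 'grasp_force': 0.0, 'opening': 1.0033932752396526}
```

View pics/top0.png

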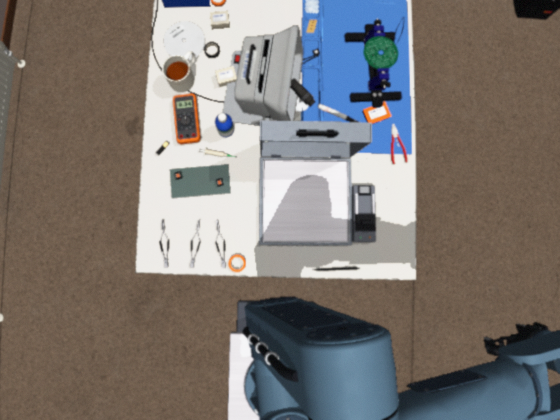

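View pics/side0.png

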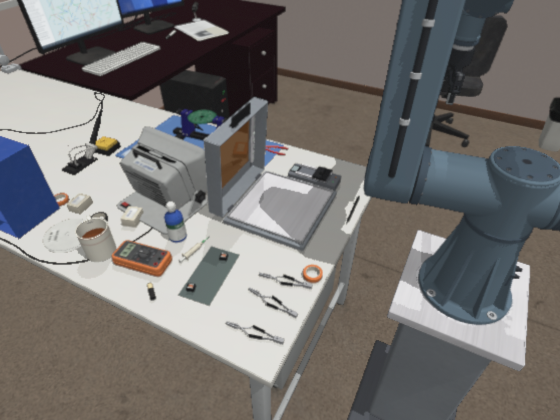

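The top view shows the mat at about (200,181) with two cores at (178,175) and (219,182), three tweezers near (165,243), (194,243) and (221,243), and the unit's plate centred near (306,201). Next come helpers and enlarged crops.

```bash
cat > h.py <<'E'
import numpy as np, cv2
from bench import ctrl
from scipy.spatial.transform import Rotation as R
def KD(n):
    p=ctrl.camera_params(n); f=210/np.tan(np.radians(p["fovy"]/2))
    return np.array([[f,0,p["cx"]],[0,f,p["cy"]],[0,0,1.]]),np.array(p["dist"]),np.array(p["view"])
def cast(n,uv,z):
    K,D,V=KD(n); u=cv2.undistortPoints(np.float64(uv).reshape(-1,1,2),K,D)[:,0]
    d=np.c_[u[:,0],-u[:,1],-np.ones(len(u))]@V[:3,:3]; o=-V[:3,:3].T@V[:3,3]
    return o+d*((z-o[2])/d[:,2:3])
def proj(n,X):
    K,D,V=KD(n); X=np.float64(X).reshape(-1,3); c=X@V[:3,:3].T+V[:3,3]; c=c*[1,-1,-1]
    return cv2.projectPoints(c,np.zeros(3),np.zeros(3),K,D)[0][:,0]
def tool(target,yaw=None):
    """shift in tool axes from the measured pose to target; turn about tool z so tool y lies along world angle yaw (mod pi)"""
    o=ctrl.get_obs(); q=o["eef_rot"]; Rm=R.from_quat([q[1],q[2],q[3],q[0]]).as_matrix()
    d=Rm.T@(np.array(target)-o["eef_pos"]); y=Rm[:,1]; a=np.arctan2(y[1],y[0])
    rz=None if yaw is None else -((yaw-a+np.pi/2)%np.pi-np.pi/2)
    print("t",round(o["time_s"],2),"pos",o["eef_pos"].round(4),"d",d.round(4),"yaw_y",round(np.degrees(a),1),"rz",rz,"tilt",np.degrees(np.arccos(-Rm[2,2])).round(2),"q6",o["q"][5].round(2))
    return d
E
python3 - <<'E'
from h import *
a=cv2.imread("pics/top0.png"); b=cv2.imread("pics/side0.png")
cv2.imwrite("pics/c1.png",cv2.resize(a[155:280,130:255],None,fx=4.8,fy=4.8,interpolation=cv2.INTER_CUBIC))
cv2.imwrite("pics/c2.png",cv2.resize(b[240:350,170:330],None,fx=5,fy=5,interpolation=cv2.INTER_CUBIC))
print(cast("top",[[260,243],[350,243],[260,158],[350,158]],.028).round(3))
print(cast("top",[[178,175],[219,182]],.016).round(3)); print(cast("top",[[165,243],[194,243],[221,243]],.006).round(3))
E
```

```text
[[ 0.419  0.08   0.028]
 [ 0.426 -0.186  0.028]
 [ 0.672  0.088  0.028]
 [ 0.682 -0.183  0.028]]
[[0.615 0.333 0.016]
 [0.597 0.208 0.016]]
[[0.41  0.363 0.006]
 [0.413 0.277 0.006]
 [0.415 0.196 0.006]]
```

View pics/c1.png

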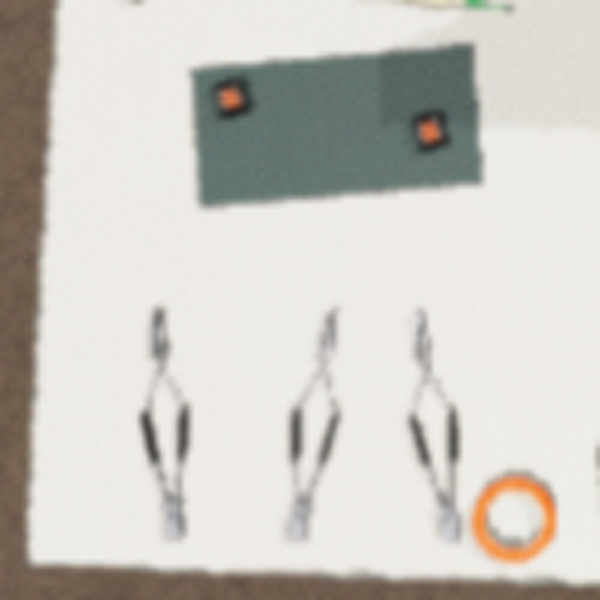

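View pics/c2.png

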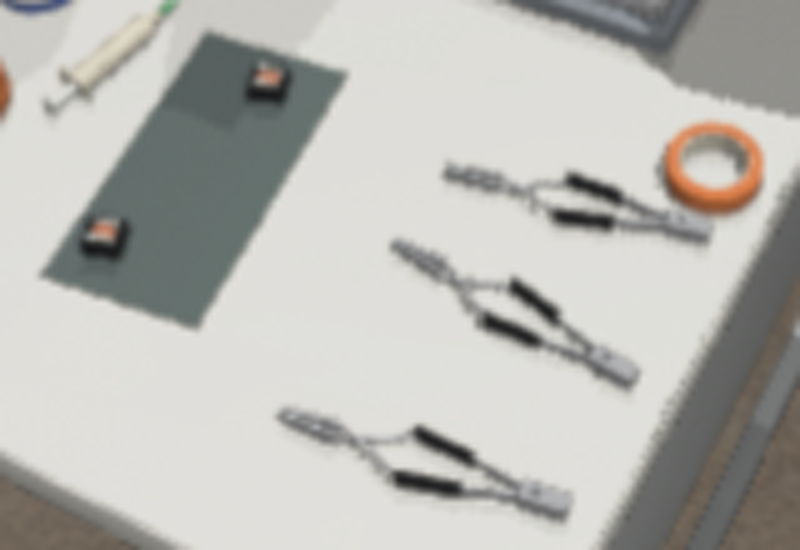

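```bash
cat >> h.py <<'E'
def blobs(n,img,kind,box,amin=3,S=4):
    x0,x1,y0,y1=box; c=cv2.resize(img[y0:y1,x0:x1],None,fx=S,fy=S,interpolation=cv2.INTER_CUBIC)
    hsv=cv2.cvtColor(c,cv2.COLOR_BGR2HSV)
    m={"dark":cv2.inRange(hsv,(0,0,0),(180,255,75)),"orange":cv2.inRange(hsv,(3,110,110),(22,255,255))}[kind]
    k,l,st,ce=cv2.connectedComponentsWithStats(m); r=[]
    for i in range(1,k):
        if st[i,4]<amin*S*S: continue
        p=np.argwhere(l==i)[:,::-1].astype(float)
        P=(p+.5)/S-.5+[x0,y0]; w,v=np.linalg.eigh(np.cov(P.T))
        r.append((P.mean(0),st[i,4]/S/S,P.mean(0)+2*np.sqrt(w[1])*v[:,1],np.sqrt(w[1]/w[0]),cv2.minAreaRect(np.float32(P))))
    return r
E
python3 - <<'E'
from h import *
np.set_printoptions(suppress=True,precision=4)
for n,bx,tz in (("top",(172-40,255,155,275),0),("side",(172,318,240,350),0)):
    im=cv2.imread(f"pics/{n}0.png")
    for kind in ("orange","dark"):
        for c,a,e,r,mr in blobs(n,im,kind,bx):
            z=.017 if kind=="orange" else .009
            X=cast(n,[c,e],z); d=X[1]-X[0]; print(n,kind,c.round(1),"A",round(a,1),X[0,:2].round(4),"ang",np.degrees(np.arctan2(d[1],d[0])).round(1),"el",r.round(2),"rect",np.round(mr[1],1))
im=cv2.imread("pics/top0.png")
cv2.imwrite("pics/c3.png",cv2.resize(im[110:255,240:390],None,fx=4,fy=4,interpolation=cv2.INTER_CUBIC))
E
```

```text
top orange [177.6 175.1] A 12.7 [0.6142 0.3336] ang -147.4 el 1.18 rect [3.8 3.8]
top orange [219.1 182. ] A 13.1 [0.597 0.208] ang -163.1 el 1.33 rect [4.4 3.3]
top orange [236.6 262.7] A 115.0 [0.3587 0.1469] ang 149.0 el 1.05 rect [17.2 17. ]
top dark [178.7 175.1] A 25.8 [0.6156 0.3318] ang -174.3 el 1.37 rect [8. 7.]
top dark [219.3 179. ] A 13.9 [0.6075 0.2088] ang 95.5 el 2.56 rect [6.8 3.5]
top dark [220.1 184.7] A 9.4 [0.5904 0.2056] ang 112.0 el 3.51 rect [2.4 6.4]
side orange [309.7 274.8] A 100.1 [0.3605 0.16  ] ang 128.7 el 1.33 rect [17.2 14.5]
side dark [223.  257.9] A 35.8 [0.5973 0.2097] ang 35.5 el 1.77 rect [9. 7.]
side dark [288.5 277.3] A 19.1 [0.4083 0.1872] ang 2.4 el 5.87 rect [10.9  2. ]
side dark [286.2 283.4] A 20.8 [0.4049 0.2076] ang 18.2 el 5.95 rect [11.4  2. ]
side dark [191.  288.8] A 38.2 [0.6126 0.3344] ang 55.4 el 1.95 rect [ 6.6 10.8]
side dark [276.4 299.8] A 18.9 [0.4042 0.264 ] ang -15.2 el 5.85 rect [11.2  2. ]
side dark [271.6 305.6] A 21.3 [0.4068 0.2845] ang 1.0 el 5.82 rect [11.5  2.1]
side dark [258.3 328.8] A 22.0 [0.4047 0.3548] ang -0.8 el 6.49 rect [12.5  2. ]
side dark [254.9 336.4] A 27.1 [0.402  0.3753] ang 15.3 el 6.01 rect [13.1  2.3]
```

View pics/c3.png

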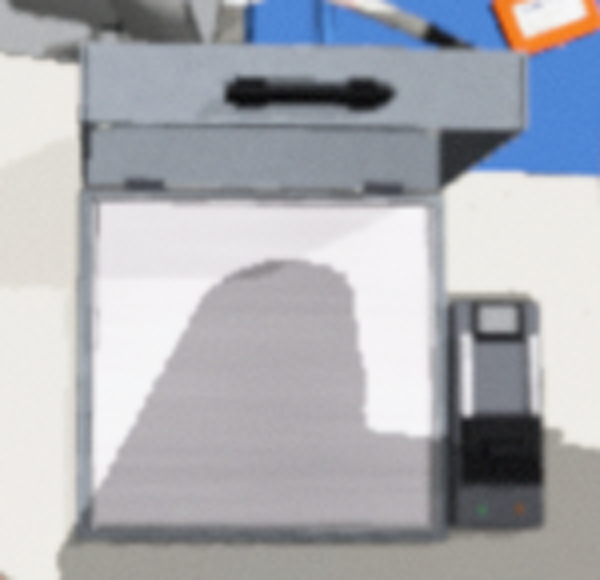

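The crop shows the bright plate's inner corners at about (263.3,160.8), (347.5,161.8), (263,241.3) and (348,241.8) px. The console is to its right, with the black cover at about (365.5,222).

```bash
cat >> h.py <<'E'
def cores(n,img,box,S=4,z=.019):
    x0,x1,y0,y1=box; c=cv2.resize(img[y0:y1,x0:x1],None,fx=S,fy=S,interpolation=cv2.INTER_CUBIC)
    hsv=cv2.cvtColor(c,cv2.COLOR_BGR2HSV)
    m=cv2.inRange(hsv,(0,0,0),(180,255,80))|cv2.inRange(hsv,(0,90,60),(25,255,255))
    for k in cv2.findContours(m,cv2.RETR_EXTERNAL,cv2.CHAIN_APPROX_NONE)[0]:
        if not 18<cv2.contourArea(k)/S/S<90: continue
        b=(cv2.boxPoints(cv2.minAreaRect(k))+.5)/S-.5+[x0,y0]; X=cast(n,b,z)
        s=np.linalg.norm(np.diff(X[:3],axis=0),axis=1); e=X[1]-X[0]
        print(n,"px",b.mean(0).round(1),"core",X.mean(0)[:2].round(4),"sides",s.round(4),"edge ang mod 90",(np.degrees(np.arctan2(e[1],e[0]))%90).round(1))
E
cat > unit.py <<'E'
from h import *
X=cast("top",[[263.3,160.8],[347.5,161.8],[263,241.3],[348,241.8]],.024)
e=(X[0]-X[1])+(X[2]-X[3]); f=(X[0]-X[2])+(X[1]-X[3])
print("size",np.linalg.norm(e)/2,np.linalg.norm(f)/2,"yaw",np.degrees(np.arctan2(-e[0],e[1])),np.degrees(np.arctan2(f[1],f[0])),"c",X.mean(0))
E
python3 unit.py
python3 - <<'E'
from h import *
cores("top",cv2.imread("pics/top0.png"),(165,235,160,200)); cores("side",cv2.imread("pics/side0.png"),(180,245,240,300),z=.014)
print(cast("top",[[365.5,221.8]],.0625))
tool([.597,.207,.10],np.radians(100))
E
```

```text
size 0.25313532349837586 0.24085433340636225 yaw 1.3736882228689984 1.370454984074601 c [ 0.5472755  -0.05206233  0.024     ]
top px [219.5 181.6] core [0.598  0.2066] sides [0.0224 0.0255] edge ang mod 90 19.4
top px [178.2 175. ] core [0.6143 0.3315] sides [0.0223 0.0249] edge ang mod 90 12.1
side px [191.2 288.8] core [0.6096 0.3367] sides [0.0274 0.0226] edge ang mod 90 58.2
side px [223.  256.9] core [0.5966 0.2099] sides [0.0268 0.0261] edge ang mod 90 28.3
[[ 0.48798675 -0.22376307  0.0625    ]]
t 0.1 pos [ 0.2008 -0.5383  0.2305] d [ 0.6315 -0.5597  0.1316] yaw_y -69.6 rz 0.18227455812622306 tilt 0.09 q6 -0.21
```

```bash
python3 jog.py '0.42,-0.37,0,0,0,0,0.6 | 0.42,-0.37,0,0,0,0,0.6 | 0.42,-0.37,0,0,0,0,0.6 | 0.42,-0.37,0,0,0,0,0.6 | 0.42,-0.37,0,0,0,0,0.6 | 0.42,-0.37,0,0,0,0,0.6 | 0.42,-0.37,0,0,0,0,0.6 | 0.42,-0.37,0,0,0,0,0.6 | 0.42,-0.37,0,0,0,0,0.6 | 0.42,-0.37,0,0,0,0,0.6'
python3 jog.py '0.21,-0.19,0.0,0,0,0,0.6 | 0.21,-0.19,0.0,0,0,0,0.6 | 0.21,-0.19,0.0,0,0,0,0.6 | 0.21,-0.19,0.0,0,0,0,0.6 | 0.21,-0.19,0.0,0,0,0.094,0.6 | 0.21,-0.19,0.0,0,0,0.094,0.6'
python3 - <<'E'
from h import *
im=ctrl.camera("side"); cv2.imwrite("pics/s1.png",im)
cores("side",im,(180,245,240,300),z=.014)
im=ctrl.camera("top"); cores("top",im,(165,235,160,200))
tool([.5975,.2075,.10],np.radians(105)); tool([.6125,.333,.10],np.radians(105))
E
```

```text
time_s: 1.35
eef_pos: [0.4659, -0.0415, 0.2309]
eef_rot: [-0.001, 0.984, 0.181, -0.0]
wrist_force: [-0.4, -0.1, 0.4]
opening: 0.602
grasp_force: 0.0
time_s: 2.1
eef_pos: [0.5958, 0.2067, 0.2303]
eef_rot: [0.0, 0.991, 0.132, -0.001]
wrist_force: [-0.1, -0.8, -0.8]
opening: 0.602
grasp_force: 0.0
side px [191.2 288.8] core [0.6096 0.3367] sides [0.0274 0.0226] edge ang mod 90 58.2
t 2.2 pos [0.5952 0.2047 0.2306] d [ 0.0032 -0.0021  0.1305] yaw_y -74.9 rz 0.0016004210133750973 tilt 0.1 q6 1.45
t 2.2 pos [0.5952 0.2047 0.2306] d [ 0.0503 -0.1194  0.1304] yaw_y -74.9 rz 0.0016004210133750973 tilt 0.1 q6 1.45
```

```bash
python3 jog.py '0.003,-0.002,0.06,0,0,0,0.6 | 0.003,-0.002,0.12,0,0,0,0.6 | 0.003,-0.002,0.17,0,0,0,0.6 | 0.003,-0.002,0.20,0,0,0,0.6 | 0.003,-0.002,0.224,0,0,0,0.6 | 0.003,-0.002,0.224,0,0,0,0.6 | 0.003,-0.002,0.224,0,0,0,0.0 | 0.003,-0.002,0.224,0,0,0,0.0 | 0.003,-0.002,0.224,0,0,0,0.0 | 0.003,-0.002,0.224,0,0,0,0.0'
python3 jog.py '0,0,0,0,0,0,0 | 0,0,0,0,0,0,0 | 0,0,0,0,0,0,0 | 0,0,0,0,0,0,0'
python3 -c "
from h import *
o=ctrl.get_obs();print(o['opening'],o['opening']*85,o['grasp_force'])"
```

```text
time_s: 3.45
eef_pos: [0.5995, 0.2086, 0.0094]
eef_rot: [0.0, 0.991, 0.131, 0.002]
wrist_force: [-0.7, -2.2, 7.4]
opening: 0.185
grasp_force: 59.5
time_s: 3.95
eef_pos: [0.5995, 0.2086, 0.0094]
eef_rot: [0.0, 0.991, 0.131, 0.002]
wrist_force: [-0.6, -1.1, 5.7]
opening: 0.191
grasp_force: 59.5
0.19121235222883756 16.25304993945119 59.544124603271484
```

```bash
python3 jog.py '0,0,-0.04,0,0,0,0 | 0,0,-0.1,0,0,0,0 | 0,0,-0.1,0,0,0,0'
python3 - <<'E'
from h import *
tool([.5836,-.1161,.06],np.radians(91.4)); o=ctrl.get_obs(); print(o['opening'],o['wrist_force'])
E
```

```text
time_s: 4.32
eef_pos: [0.6024, 0.2096, 0.1143]
eef_rot: [-0.0, 0.991, 0.131, 0.006]
wrist_force: [0.6, 0.8, -0.4]
opening: 0.191
grasp_force: 58.8
t 4.33 pos [0.6024 0.2096 0.1143] d [-0.1035  0.3095  0.0534] yaw_y -74.9 rz 0.2388507478778763 tilt 0.7 q6 1.46
0.1909250761165557 [ 0.58694442  0.82612419 -0.36761525]
```

```bash
python3 jog.py '-0.02,0.06,0,0,0,0.08,0 | -0.04,0.12,0,0,0,0.16,0 | -0.06,0.18,0,0,0,0.239,0 | -0.08,0.24,0,0,0,0.239,0 | -0.1,0.30,0,0,0,0.239,0 | -0.1035,0.3095,0.03,0,0,0.239,0 | -0.1035,0.3095,0.053,0,0,0.239,0 | -0.1035,0.3095,0.053,0,0,0.239,0 | -0.1035,0.3095,0.053,0,0,0.239,0'
python3 - <<'E'
from h import *
tool([.5836,-.1161,.0295],np.radians(91.4)); o=ctrl.get_obs(); print(o['opening'],o['wrist_force'])
E
```

```text
time_s: 5.45
eef_pos: [0.5788, -0.1169, 0.0549]
eef_rot: [0.0, 1.0, 0.012, 0.0]
wrist_force: [-0.0, -1.0, 0.0]
opening: 0.185
grasp_force: 58.8
t 5.45 pos [ 0.5788 -0.1169  0.0549] d [ 0.0048 -0.0006  0.0254] yaw_y -88.6 rz -2.4451130522962217e-05 tilt 0.04 q6 1.15
0.18549644493354642 [-0.03143278 -0.96317361  0.0386957 ]
```

```bash
python3 jog.py '0.005,0,0.02,0,0,0,0 | 0.005,0,0.0255,0,0,0,0 | 0.005,0,0.0255,0,0,0,0 | 0.005,0,0.0255,0,0,0,0 | 0.005,0,0.0255,0,0,0,0.45 | 0.005,0,0.0255,0,0,0,0.45 | 0.005,0,0.0255,0,0,0,0.45 | 0.005,0,-0.01,0,0,0,0.45 | 0.005,0,-0.03,0,0,0,0.45'
python3 - <<'E'
from h import *
o=ctrl.get_obs(); print(o['eef_pos'],o['q'])
E
python3 jog.py '0,0,0,0,0,-0.18,0.45 | 0,0,0,0,0,-0.36,0.45 | 0,0,0,0,0,-0.54,0.45 | 0,0,0,0,0,-0.72,0.45 | 0,0,0,0,0,-0.9,0.45 | 0,0,0,0,0,-1.08,0.45 | 0,0,0,0,0,-1.26,0.45 | 0,0,0,0,0,-1.44,0.45 | 0,0,0,0,0,-1.571,0.45 | 0,0,0,0,0,-1.571,0.45'
python3 jog.py '0,0,0.04,0,0,0,0.45 | 0,0,0.055,0,0,0,0.45 | 0,0,0.055,0,0,0,0.45 | 0,0,0.055,0,0,0,0 | 0,0,0.055,0,0,0,0 | 0,0,0.055,0,0,0,0 | 0,0,0.055,0,0,0,0 | 0,0,0.055,0,0,0,0'
python3 - <<'E'
from h import *
tool([.5836,-.1161,.0295],np.radians(91.4)); o=ctrl.get_obs(); print(o['opening'],o['wrist_force'])
E
```

```text
time_s: 6.58
eef_pos: [0.5842, -0.1173, 0.0859]
eef_rot: [0.0, 1.0, 0.012, 0.001]
wrist_force: [0.1, -0.3, 0.9]
opening: 0.448
grasp_force: 0.0
[ 0.58417192 -0.1172976   0.08592286] [-3.97180332e-01  3.90617736e-01  1.66100986e+00  9.20866495e-06
  1.08806695e+00  1.14987606e+00]
time_s: 7.82
eef_pos: [0.5835, -0.117, 0.0845]
eef_rot: [0.0, 0.699, 0.715, 0.0]
wrist_force: [0.3, 0.4, 0.5]
opening: 0.449
grasp_force: 0.0
time_s: 8.82
eef_pos: [0.5845, -0.1174, 0.0307]
eef_rot: [0.001, 0.699, 0.716, 0.0]
wrist_force: [-0.4, 0.4, 5.5]
opening: 0.21
grasp_force: 59.5
t 8.82 pos [ 0.5845 -0.1174  0.0307] d [ 0.0013 -0.0008  0.0012] yaw_y 1.4 rz 1.5702910636773963 tilt 0.14 q6 -0.42
0.20970871065861754 [-0.38817931  0.38694445  5.52039967]
```

```bash
python3 jog.py '0,0,0,0,0,0,0.45 | 0,0,0,0,0,0,0.45 | 0,0,0,0,0,0,0.45 | 0,0,-0.03,0,0,0,0.5 | 0,0,-0.08,0,0,0,0.5 | 0,0,-0.13,0,0,0,0.5 | 0,0,-0.13,0,0,0,0.5'
cat > tw.py <<'E'
from h import *
im=ctrl.camera("side"); im2=ctrl.camera("top")
def pairs(n,im,box,thr,z):
    x0,x1,y0,y1=box;S=4;c=cv2.resize(im[y0:y1,x0:x1],None,fx=S,fy=S,interpolation=cv2.INTER_CUBIC)
    k,l,st,ce=cv2.connectedComponentsWithStats((cv2.cvtColor(c,cv2.COLOR_BGR2GRAY)<thr).astype(np.uint8)); B=[]
    for i in range(1,k):
        if not 8<st[i,4]/S/S<45: continue
        P=(np.argwhere(l==i)[:,::-1]+.5)/S-.5+[x0,y0]; w,v=np.linalg.eigh(np.cov(P.T))
        if w[1]/w[0]<9: continue
        X=cast(n,[P.mean(0),P.mean(0)+3*v[:,1]],z); d=X[1]-X[0]; a=np.degrees(np.arctan2(d[1],d[0])); a=(a+90)%180-90
        B.append((X[0,1],X[0,0],a,st[i,4]/16))
    B.sort()
    for i in range(len(B)):
        for j in range(i+1,len(B)):
            d=np.hypot(B[i][0]-B[j][0],B[i][1]-B[j][1])
            if .014<d<.027: print(n,"tweezers mid",np.round([(B[i][1]+B[j][1])/2,(B[i][0]+B[j][0])/2],4),"ang",round((B[i][2]+B[j][2])/2,1),"gap",d.round(4),"A",B[i][3],B[j][3])
pairs("side",im,(172,330,230,360),75,.009)
for t in (80,100): pairs("top",im2,(130,255,200,275),t,.009)
cores("side",im,(180,245,240,300),z=.014); cores("top",im2,(165,235,160,200))
E
python3 tw.py
python3 - <<'E'
from h import *
tool([.4066,.1974,.15],np.radians(100.3)); o=ctrl.get_obs(); print(o['opening'],o['wrist_force'],o['q'])
E
```

```text
time_s: 9.7
eef_pos: [0.5865, -0.1182, 0.1645]
eef_rot: [0.004, 0.699, 0.716, 0.002]
wrist_force: [0.3, 0.1, 0.2]
opening: 0.499
grasp_force: 0.0
side tweezers mid [0.4067 0.1975] ang 10.3 gap 0.0208 A 28.375 31.6875
side tweezers mid [0.4055 0.2741] ang -6.9 gap 0.0207 A 18.5 19.9375
side tweezers mid [0.4033 0.365 ] ang 7.2 gap 0.0207 A 20.0625 25.0
top tweezers mid [0.4062 0.1974] ang 10.3 gap 0.0208 A 10.5625 8.3125
top tweezers mid [0.4064 0.1976] ang 10.4 gap 0.021 A 19.75 18.125
side px [191.2 288.8] core [0.6094 0.3368] sides [0.0268 0.0211] edge ang mod 90 59.0
top px [178.2 175. ] core [0.6141 0.3313] sides [0.0208 0.0246] edge ang mod 90 12.1
t 9.8 pos [ 0.5835 -0.117   0.1595] d [ 0.3185 -0.1693  0.0093] yaw_y 1.4 rz 1.415038147596975 tilt 0.04 q6 -0.42
0.5008631465470416 [-0.35173606 -0.24207248 -0.00474183] [-3.97116394e-01  2.95533725e-01  1.61966275e+00  6.56743272e-06
  1.22562810e+00 -4.21129239e-01]
```

```bash
python3 jog.py '0.05,-0.03,0,0,0,0.18,0.45 | 0.1,-0.05,0,0,0,0.36,0.45 | 0.15,-0.08,0,0,0,0.54,0.45 | 0.2,-0.11,0,0,0,0.72,0.45 | 0.25,-0.13,0,0,0,0.9,0.45 | 0.3,-0.16,0,0,0,1.08,0.45 | 0.3185,-0.1693,0.03,0,0,1.26,0.45 | 0.3185,-0.1693,0.06,0,0,1.415,0.45 | 0.3185,-0.1693,0.1,0,0,1.415,0.45 | 0.3185,-0.1693,0.1,0,0,1.415,0.45'
python3 jog.py '0,0,0,0,0,0,0.45 | 0,0,0,0,0,0,0.45'
python3 - <<'E'
from h import *
tool([.4065,.1975,.003],np.radians(100.3))
E
```

```text
time_s: 11.05
eef_pos: [0.4021, 0.1966, 0.0554]
eef_rot: [0.0, 0.996, 0.09, -0.005]
wrist_force: [-0.4, 0.4, -0.2]
opening: 0.448
grasp_force: 0.0
time_s: 11.3
eef_pos: [0.4077, 0.1975, 0.0606]
eef_rot: [-0.0, 0.996, 0.09, 0.001]
wrist_force: [-0.0, 0.1, -0.7]
opening: 0.451
grasp_force: 0.0
t 11.3 pos [0.4077 0.1975 0.0606] d [-0.0013 -0.0002  0.0576] yaw_y -79.7 rz -0.0001699917467288259 tilt 0.14 q6 1.58
```

```bash
python3 jog.py '-0.001,0,0.035,0,0,0,0.45 | -0.001,0,0.05,0,0,0,0.45 | -0.001,0,0.0575,0,0,0,0.45 | -0.001,0,0.0575,0,0,0,0.45 | -0.001,0,0.0575,0,0,0,0 | -0.001,0,0.0575,0,0,0,0 | -0.001,0,0.0575,0,0,0,0 | -0.001,0,0.0575,0,0,0,0 | -0.001,0,0.0575,0,0,0,0 | -0.001,0,0.0575,0,0,0,0'
python3 - <<'E'
from h import *
tool([.4065,.1975,.003],np.radians(100.3)); o=ctrl.get_obs(); print(o['opening'],o['wrist_force'],o['grasp_force'])
E
```

```text
time_s: 12.55
eef_pos: [0.4069, 0.1973, 0.0032]
eef_rot: [0.0, 0.996, 0.09, 0.001]
wrist_force: [-0.7, -1.9, 5.8]
opening: 0.109
grasp_force: 59.3
t 12.55 pos [0.4069 0.1973 0.0032] d [-0.0004 -0.0002  0.0002] yaw_y -79.7 rz 0.00037180033434314197 tilt 0.15 q6 1.58
0.10948308044989781 [-0.6504399  -1.92688492  5.82711077] 59.31033432483673
```

```bash
python3 jog.py '0,0,-0.04,0,0,0,0 | 0,0,-0.1,0,0,0,0 | 0,0,-0.1,0,0,0,0 | 0,0,-0.1,0,0,0,0'
python3 - <<'E'
from h import *
o=ctrl.get_obs(); print(o['opening'],o['wrist_force'])
im=ctrl.camera("side"); cv2.imwrite("pics/s2.png",cv2.resize(im[170:350,180:400],None,fx=3.6,fy=3.3,interpolation=cv2.INTER_CUBIC))
# clamp pose: core at (.5845,-.1174), yaw 1.4deg, tweezers origin 64 mm behind
y=np.radians(1.4); c=np.array([.5845,-.1174]); g=c-.064*np.array([np.cos(y),np.sin(y)]); print(g)
tool([*g,.08],np.radians(91.4))
E
```

```text
time_s: 13.05
eef_pos: [0.4056, 0.1973, 0.1021]
eef_rot: [-0.0, 0.996, 0.09, 0.001]
wrist_force: [-0.5, 0.3, -0.6]
opening: 0.109
grasp_force: 58.8
0.10872800887454889 [-0.51822407  0.34993678 -0.57343283]
[ 0.5205191  -0.11896366]
t 13.1 pos [0.4048 0.1971 0.1012] d [0.0573 0.3317 0.0211] yaw_y -79.7 rz 0.15542247388770924 tilt 0.06 q6 1.58
```

View pics/s2.png

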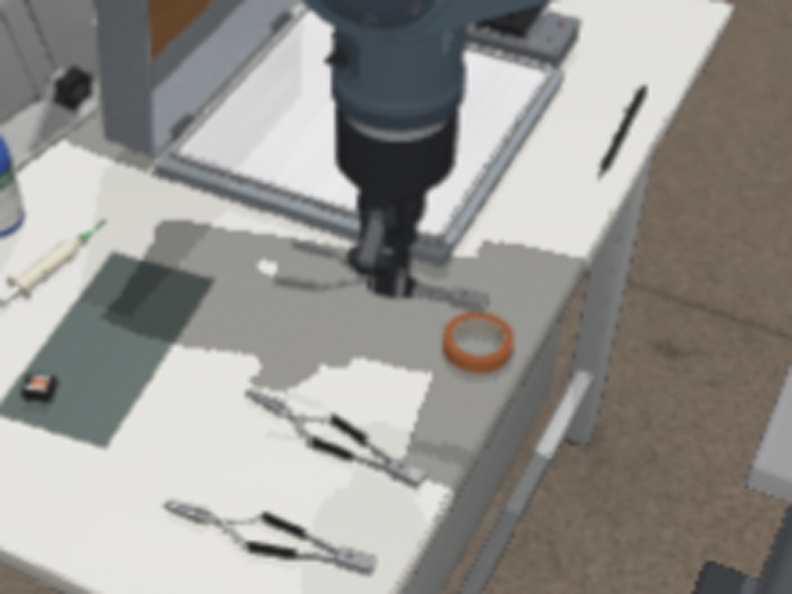

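The tweezers hang level in the gripper with their jaws open (crop tips at (275,282) and (297,245), heel at (487,300)). I'll carry them over the core.

```bash
python3 jog.py '0.01,0.06,0,0,0,0.08,0 | 0.02,0.12,0,0,0,0.155,0 | 0.03,0.18,0,0,0,0.155,0 | 0.04,0.24,0,0,0,0.155,0 | 0.05,0.3,0,0,0,0.155,0 | 0.0573,0.3317,0.01,0,0,0.155,0 | 0.0573,0.3317,0.02,0,0,0.155,0 | 0.0573,0.3317,0.02,0,0,0.155,0 | 0.0573,0.3317,0.02,0,0,0.155,0'
python3 - <<'E'
from h import *
o=ctrl.get_obs(); print(o['opening'],o['wrist_force'])
im=ctrl.camera("top"); cores("top",im,(262,350,160,242),z=.038); cv2.imwrite("pics/t3.png",cv2.resize(im[150:255,250:360],None,fx=5,fy=5,interpolation=cv2.INTER_CUBIC))
tool([.5205,-.11896,.026],np.radians(91.4))
E
```

```text
time_s: 14.22
eef_pos: [0.5204, -0.1175, 0.0811]
eef_rot: [-0.0, 1.0, 0.013, -0.001]
wrist_force: [-0.7, 0.7, -0.4]
opening: 0.109
grasp_force: 58.9
0.10911816313304161 [-0.70531324  0.69148052 -0.38416503]
top px [319.1 238.5] core [ 0.4367 -0.0927] sides [0.0442 0.0168] edge ang mod 90 1.7
t 14.28 pos [ 0.5208 -0.1176  0.0816] d [-0.0003  0.0013  0.0556] yaw_y -88.5 rz 0.0018519309213269608 tilt 0.05 q6 1.1
```

View pics/t3.png

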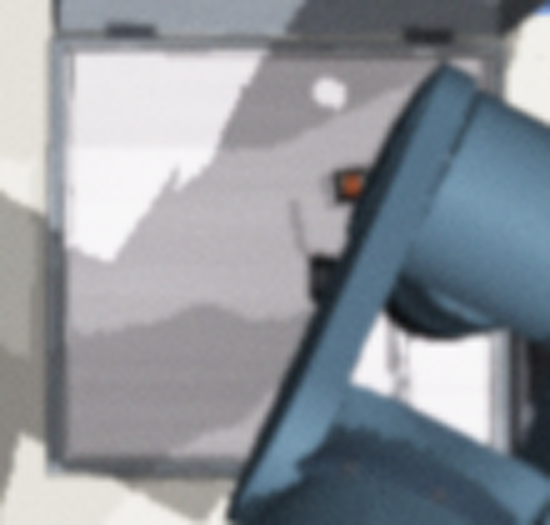

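The core stands at crop (352,186), and the left jaw tip at (295,200) is still higher up. The geometry is consistent, so I'll lower.

```bash
python3 jog.py '0,0.0013,0.015,0,0,0.002,0 | 0,0.0013,0.03,0,0,0.002,0 | 0,0.0013,0.035,0,0,0.002,0 | 0,0.0013,0.04,0,0,0.002,0 | 0,0.0013,0.04,0,0,0.002,0'
python3 - <<'E'
from h import *
o=ctrl.get_obs(); print(o['wrist_force'])
tool([.5205,-.11896,.026],np.radians(91.4))
E
```

```text
time_s: 14.9
eef_pos: [0.5211, -0.1201, 0.0414]
eef_rot: [-0.0, 1.0, 0.011, -0.0]
wrist_force: [-0.7, -0.7, -0.2]
opening: 0.105
grasp_force: 58.9
[-0.70087024 -0.71431872 -0.17711285]
t 14.9 pos [ 0.5211 -0.1201  0.0414] d [-0.0006 -0.0012  0.0154] yaw_y -88.7 rz -0.0016631390759869191 tilt 0.03 q6 1.1
```

```bash
python3 jog.py '0,-0.0006,0.008,0,0,0,0 | 0,-0.0006,0.013,0,0,0,0 | 0,-0.0006,0.0154,0,0,0,0 | 0,-0.0006,0.0154,0,0,0,0 | 0,-0.0006,0.0154,0,0,0,0'
python3 - <<'E'
from h import *
o=ctrl.get_obs(); print(o['wrist_force'])
tool([.5205,-.11896,.026],np.radians(91.4))
E
```

```text
time_s: 15.52
eef_pos: [0.5224, -0.1207, 0.0302]
eef_rot: [0.001, 1.0, 0.011, 0.001]
wrist_force: [-12.5, 1.1, 32.5]
opening: 0.106
grasp_force: 63.9
[-12.5135883    1.14480026  32.54669622]
t 15.53 pos [ 0.5224 -0.1207  0.0302] d [-0.0019 -0.0018  0.0042] yaw_y -88.7 rz -0.0014472348995182571 tilt 0.14 q6 1.1
```

```bash
python3 jog.py '0,0,-0.012,0,0,0,0 | 0,0,-0.012,0,0,0,0 | 0,0,-0.012,0,0,0,0 | 0,0,-0.012,0,0,0,0'
python3 - <<'E'
from h import *
o=ctrl.get_obs(); print(o['wrist_force'])
im=ctrl.camera("side"); cv2.imwrite("pics/s4.png",cv2.resize(im[165:245,220:350],None,fx=6,fy=6,interpolation=cv2.INTER_CUBIC))
for p in ([.5845,-.1174,.022],[.5845,-.1174,.038],[.5205+.078,-.119-.016,.045],[.5205+.078,-.119+.016,.045],[.4545,-.121,.045]): print(((proj("side",p)-[220,165])*6).round(0))
tool([.5205,-.11896,.026],np.radians(91.4))
E
```

```text
time_s: 16.02
eef_pos: [0.5208, -0.1193, 0.0376]
eef_rot: [-0.0, 1.0, 0.011, -0.001]
wrist_force: [-0.2, 1.0, -0.1]
opening: 0.109
grasp_force: 59.3
[-0.18732368  0.95210453 -0.08586251]
[[367. 144.]]
[[367. 121.]]
[[359.  85.]]
[[331. 118.]]
[[594. 178.]]
t 16.07 pos [ 0.5208 -0.1193  0.0376] d [-0.0002 -0.0004  0.0116] yaw_y -88.7 rz -0.0015916302233422996 tilt 0.07 q6 1.1
```

View pics/s4.png

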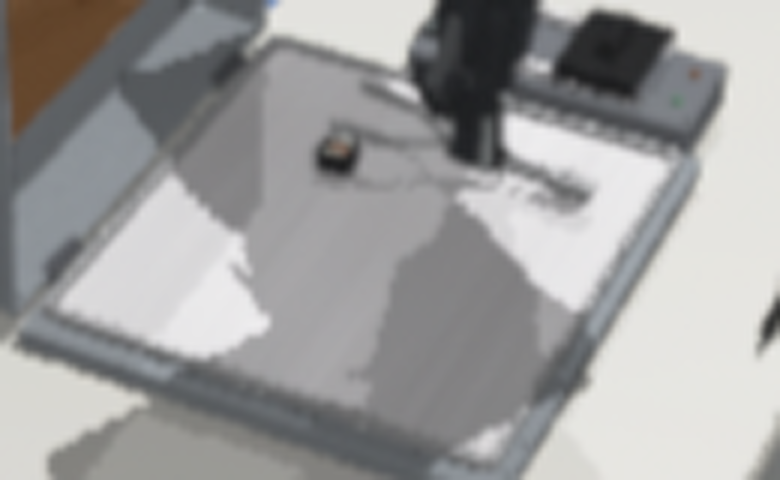

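The core sits at crop (337,152), not at the predicted (367,135), so it is off my assumed position. I'll measure where it is.

Run:
```python
from h import *
print(cast("side",[[220+337/6,165+152/6]],.030), cast("top",[[250+352/5,150+186/5]],.037))
im=ctrl.camera("side")
x0,x1,y0,y1=262,300,175,205
for n,f in (("now",im),):
    cores("side",f,(x0,x1,y0,y1),z=.032)
    for c,a,e,r,mr in blobs("side",f,"orange",(x0,x1,y0,y1),2): print(c,a,cast("side",[c],.037))
im=ctrl.camera("top")
for c,a,e,r,mr in blobs("top",im,"orange",(300,340,170,205),2): print(c,a,cast("top",[c],.037))
```

```text
[[ 0.5910619  -0.09511669  0.03      ]] [[ 0.58841363 -0.09358121  0.037     ]]
[319.5297619  186.42857143] 2.625 [[ 0.59062985 -0.09094885  0.037     ]]
```

```bash
python3 jog.py '0,0,-0.02,0,0,0,0 | 0.006,-0.025,-0.03,0,0,0,0 | 0.006,-0.025,-0.03,0,0,0,0 | 0.006,-0.025,-0.03,0,0,0,0'
python3 - <<'E'
from h import *
y=np.radians(1.4); c=np.array([.590,-.0940]); g=c-.064*np.array([np.cos(y),np.sin(y)]); print(g)
tool([*g,.026],np.radians(91.4))
s=ctrl.camera("side"); t=ctrl.camera("top")
a=cv2.resize(s[168:208,240:320],None,fx=8,fy=7,interpolation=cv2.INTER_CUBIC); b=cv2.resize(t[165:205,290:370],None,fx=8,fy=7,interpolation=cv2.INTER_CUBIC)
cv2.imwrite("pics/s5.png",np.vstack([a,b]))
E
```

```text
time_s: 16.68
eef_pos: [0.5264, -0.0946, 0.068]
eef_rot: [0.0, 1.0, 0.012, -0.0]
wrist_force: [-0.0, -0.4, -1.1]
opening: 0.107
grasp_force: 59.3
[ 0.5260191  -0.09556366]
t 16.68 pos [ 0.5264 -0.0946  0.068 ] d [-0.0004  0.001   0.042 ] yaw_y -88.7 rz -0.0010917723210015495 tilt 0.03 q6 1.15
```

View pics/s5.png

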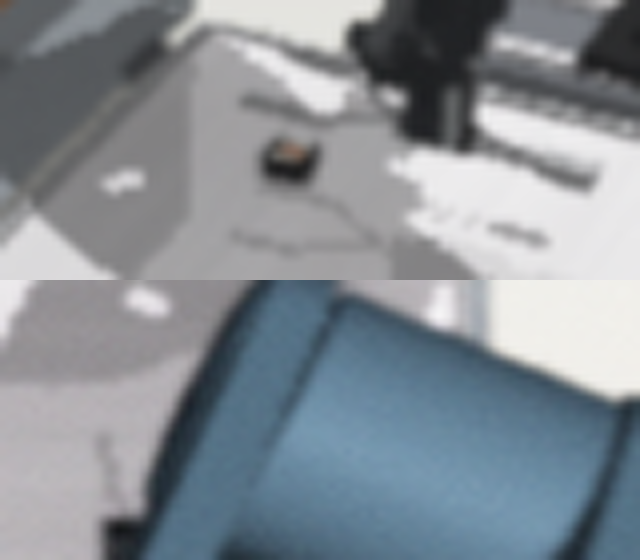

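Run:
```python
from h import *
t=cv2.imread("pics/t3.png")[160:210,318:364]
h=cv2.cvtColor(t,cv2.COLOR_BGR2HSV); g=cv2.cvtColor(t,cv2.COLOR_BGR2GRAY)
print(g[::4,::4])
s=cv2.imread("pics/s5.png")[125:195,250:330]; g=cv2.cvtColor(s,cv2.COLOR_BGR2GRAY); print(g[::5,::5])
y0=np.radians(1.4)
for a in (0,15,-15,30):   # predicted edge directions in the side crop for comparison with the picture
    y=y0+np.radians(a); c=np.array([.590,-.094]); Rz=np.array([[np.cos(y),-np.sin(y)],[np.sin(y),np.cos(y)]])
    P=[[*(c+Rz@np.array(v)),.038] for v in ((.01,.009),(-.01,.009),(-.01,-.009),(.01,-.009))]
    print(a,((proj("side",P)-[240,168]+.5)*[8,7]).round(0).tolist())
```

```text
[[177 176 179 179 178 176 173 171 169 168 167 165]
 [177 176 178 176 169 164 160 152 146 139 136 136]
 [178 176 175 164 147 133 127 114 106  99  94  94]
 [177 170 165 146 113  88  84  76  70  67  68  69]
 [171 160 149 126  91  68  74  74  74  76  80  78]
 [165 152 143 122  86  64  79  83  86  90  91  84]
 [165 151 143 128  92  65  79  86  93  96  91  74]
 [169 155 146 133  98  63  68  78  86  87  76  55]
 [172 160 148 136 102  63  59  64  69  67  56  42]
 [177 168 157 143 106  59  45  45  46  46  43  37]
 [179 174 160 145 113  76  64  63  56  46  38  34]
 [181 176 161 149 132 114 110 108  90  61  40  37]
 [182 178 168 161 156 153 151 144 114  69  41  42]]
[[161 161 161 161 161 159 154 149 148 146 143 137 131 128 125 127]
 [160 160 160 159 156 152 148 148 154 158 157 154 148 144 142 144]
 [160 161 159 157 148 138 133 137 146 155 158 158 154 150 152 156]
 [160 160 155 146 126 108 108 120 130 143 151 152 145 137 145 156]
 [160 155 144 125 100  87  92 107 115 126 132 130 119 110 127 150]
 [158 148 129 102  85  88  95 105 110 112 109 101  91  88 114 146]
 [155 139 115  85  77  94 102 106 107 103  93  76  69  79 111 146]
 [154 135 107  72  58  71  76  80  82  77  67  50  54  79 117 149]
 [154 137 107  68  40  38  39  44  47  46  42  37  55  89 127 155]
 [154 138 110  72  41  34  31  32  31  30  33  41  69 103 139 161]
 [156 143 121  92  66  56  51  46  38  33  40  54  86 118 147 164]
 [158 149 135 117 100  91  86  79  68  62  68  80 108 134 154 163]
 [160 153 144 133 122 116 112 108 102  98 101 108 126 146 158 163]
 [159 153 146 142 137 134 129 126 125 124 125 129 139 150 156 160]]
0 [[262.0, 153.0], [307.0, 166.0], [327.0, 143.0], [282.0, 131.0]]
15 [[265.0, 158.0], [315.0, 163.0], [323.0, 139.0], [274.0, 134.0]]
-15 [[261.0, 149.0], [299.0, 167.0], [328.0, 148.0], [290.0, 130.0]]
30 [[271.0, 162.0], [321.0, 160.0], [318.0, 135.0], [268.0, 137.0]]
```

```bash
python3 jog.py '0.0005,0.01,0,0,0,-0.07,0 | 0.0005,0.01,0,0,0,-0.141,0 | 0.0005,0.01,0.015,0,0,-0.141,0 | 0.0005,0.01,0.025,0,0,-0.141,0 | 0.0005,0.01,0.032,0,0,-0.141,0 | 0.0005,0.01,0.032,0,0,-0.141,0 | 0.0005,0.01,0.032,0,0,-0.141,0'
python3 - <<'E'
from h import *
o=ctrl.get_obs(); print(o['wrist_force'])
tool([.5269,-.1045,.026],np.radians(99.4))
E
```

```text
time_s: 17.65
eef_pos: [0.5276, -0.1045, 0.0365]
eef_rot: [0.0, 0.997, 0.082, 0.0]
wrist_force: [1.2, -0.6, -1.0]
opening: 0.107
grasp_force: 59.4
[ 1.23555444 -0.59432039 -1.01792998]
t 17.65 pos [ 0.5276 -0.1045  0.0365] d [-0.0007 -0.0001  0.0105] yaw_y -80.6 rz -0.0003075708760587048 tilt 0.02 q6 0.99
```

```bash
python3 jog.py '0,0,0.006,0,0,0,0 | 0,0,0.0095,0,0,0,0 | 0,0,0.0105,0,0,0,0 | 0,0,0.0105,0,0,0,0'
python3 - <<'E'
from h import *
o=ctrl.get_obs(); print(o['wrist_force'])
tool([.5269,-.1045,.026],np.radians(99.4))
E
```

```text
time_s: 18.15
eef_pos: [0.5283, -0.1045, 0.0267]
eef_rot: [0.0, 0.997, 0.082, 0.001]
wrist_force: [0.5, 1.3, 6.1]
opening: 0.106
grasp_force: 59.9
[0.50140933 1.32750426 6.08688327]
t 18.15 pos [ 0.5283 -0.1045  0.0267] d [-0.0014 -0.0002  0.0007] yaw_y -80.6 rz -0.000417854374109794 tilt 0.09 q6 0.99
```

```bash
python3 jog.py '0,0,0,0,0,0,0.2 | 0,0,0,0,0,0,0.3 | 0,0,0,0,0,0,0.45 | 0,0,0,0,0,0,0.45 | 0,0,0,0,0,0,0.45 | 0,0,-0.04,0,0,0,0.5 | 0,0,-0.1,0,0,0,0.5 | 0,0,-0.15,0,0,0,0.5 | 0,0,-0.2,0,0,0,0.5'
python3 jog.py '-0.06,-0.05,0,0,0,0,0.5 | -0.1,-0.1,0,0,0,0,0.5 | -0.1,-0.15,0,0,0,0,0.5 | -0.1,-0.2,0,0,0,0,0.5 | -0.1,-0.2,0,0,0,0,0.5'
python3 - <<'E'
from h import *
s=ctrl.camera("side"); t=ctrl.camera("top")
a=cv2.resize(s[165:245,220:350],None,fx=5,fy=3.6,interpolation=cv2.INTER_CUBIC); b=cv2.resize(t[155:245,255:385],None,fx=5,fy=3.4,interpolation=cv2.INTER_CUBIC)
cv2.imwrite("pics/s6.png",np.vstack([a,b]))
E
python3 tw.py; python3 -c "
from h import *
tool([.6125,.332,.15],np.radians(105))"
```

```text
time_s: 19.27
eef_pos: [0.5272, -0.1044, 0.2277]
eef_rot: [0.0, 0.997, 0.082, 0.0]
wrist_force: [1.3, -0.7, -0.0]
opening: 0.5
grasp_force: 0.0
time_s: 19.9
eef_pos: [0.3951, 0.0793, 0.2261]
eef_rot: [-0.0, 0.996, 0.085, 0.0]
wrist_force: [0.7, -0.4, -0.6]
opening: 0.5
grasp_force: 0.0
side tweezers mid [0.4057 0.2743] ang -7.1 gap 0.0206 A 18.25 20.5
side tweezers mid [0.4033 0.365 ] ang 7.4 gap 0.0207 A 21.5625 26.5
side px [191.2 288.8] core [0.6096 0.3368] sides [0.0274 0.0226] edge ang mod 90 58.2
top px [178.2 175. ] core [0.6142 0.3314] sides [0.0226 0.0256] edge ang mod 90 12.6
t 20.1 pos [0.3965 0.0756 0.2259] d [ 0.2547 -0.218   0.0758] yaw_y -80.7 rz -0.09902591037788078 tilt 0.02 q6 1.3
```

View pics/s6.png

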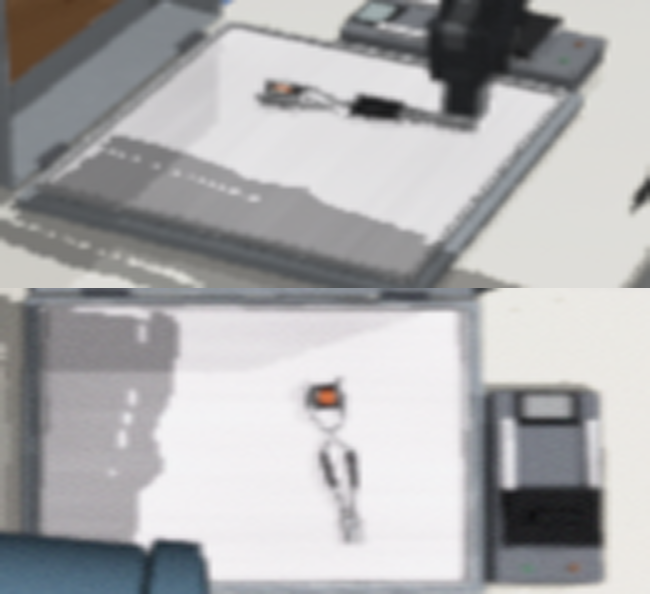

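The core is held between the jaws: orange at (327,397) in the lower crop, jaws at both sides, tweezers flat inside the rim. Now the second core.

```bash
python3 jog.py '0.05,-0.04,0,0,0,-0.05,0.6 | 0.1,-0.08,0,0,0,-0.1,0.6 | 0.15,-0.12,0,0,0,-0.1,0.6 | 0.2,-0.17,0,0,0,-0.1,0.6 | 0.2547,-0.218,0.03,0,0,-0.1,0.6 | 0.2547,-0.218,0.07,0,0,-0.1,0.6 | 0.2547,-0.218,0.1,0,0,-0.1,0.6 | 0.2547,-0.218,0.1,0,0,-0.1,0.6 | 0.2547,-0.218,0.1,0,0,-0.1,0.6'
python3 -c "
from h import *
tool([.6125,.333,.0075],np.radians(105))"
```

```text
time_s: 21.22
eef_pos: [0.6133, 0.3321, 0.1272]
eef_rot: [-0.0, 0.991, 0.131, 0.001]
wrist_force: [-0.4, 0.2, -0.3]
opening: 0.597
grasp_force: 0.0
t 21.23 pos [0.6133 0.3321 0.1272] d [-0.0008 -0.001   0.1197] yaw_y -75.0 rz 0.00017200650550996954 tilt 0.09 q6 1.64
```

```bash
python3 jog.py '-0.001,-0.001,0.06,0,0,0,0.6 | -0.001,-0.001,0.1,0,0,0,0.6 | -0.001,-0.001,0.1195,0,0,0,0.6 | -0.001,-0.001,0.1195,0,0,0,0.6 | -0.001,-0.001,0.1195,0,0,0,0.0 | -0.001,-0.001,0.1195,0,0,0,0.0 | -0.001,-0.001,0.1195,0,0,0,0.0 | -0.001,-0.001,0.1195,0,0,0,0.0 | -0.001,-0.001,0.1195,0,0,0,0.0'
python3 jog.py '0,0,0,0,0,0,0 | 0,0,-0.04,0,0,0,0 | 0,0,-0.1,0,0,0,0 | 0,0,-0.1,0,0,0,0 | 0,0,-0.1,0,0,0,0'
python3 - <<'E'
from h import *
tool([.5804,.0139,.05],np.radians(91.4)); o=ctrl.get_obs(); print(o['opening'],o['wrist_force'])
E
```

```text
time_s: 22.35
eef_pos: [0.6126, 0.3346, 0.0093]
eef_rot: [-0.0, 0.991, 0.132, 0.002]
wrist_force: [-0.9, -0.5, 5.4]
opening: 0.192
grasp_force: 59.4
time_s: 22.98
eef_pos: [0.6107, 0.334, 0.1071]
eef_rot: [-0.0, 0.991, 0.132, 0.001]
wrist_force: [0.1, -0.3, -1.1]
opening: 0.188
grasp_force: 58.6
t 22.98 pos [0.6107 0.334  0.1071] d [-0.1128  0.3011  0.057 ] yaw_y -74.9 rz 0.23947535135560294 tilt 0.07 q6 1.64
0.1878913862454059 [ 0.07272571 -0.27674575 -1.11777569]
```

```bash
python3 jog.py '-0.02,0.06,0,0,0,0.08,0 | -0.04,0.12,0,0,0,0.16,0 | -0.07,0.18,0,0,0,0.239,0 | -0.09,0.24,0,0,0,0.239,0 | -0.1128,0.3011,0.01,0,0,0.239,0 | -0.1128,0.3011,0.03,0,0,0.239,0 | -0.1128,0.3011,0.057,0,0,0.239,0 | -0.1128,0.3011,0.057,0,0,0.239,0 | -0.1128,0.3011,0.057,0,0,0.239,0'
python3 - <<'E'
from h import *
tool([.5804,.0139,.0288],np.radians(91.4)); o=ctrl.get_obs(); print(o['opening'],o['wrist_force'])
E
```

```text
time_s: 24.1
eef_pos: [0.58, 0.0141, 0.0492]
eef_rot: [-0.0, 1.0, 0.013, -0.0]
wrist_force: [0.1, 0.6, -0.2]
opening: 0.187
grasp_force: 58.8
t 24.1 pos [0.58   0.0141 0.0492] d [0.0004 0.0002 0.0204] yaw_y -88.6 rz 0.0007943463342989787 tilt 0.06 q6 1.37
0.18726171540975323 [ 0.1057893   0.62898118 -0.24318961]
```

```bash
python3 jog.py '0,0,0.015,0,0,0,0 | 0,0,0.0204,0,0,0,0 | 0,0,0.0204,0,0,0,0 | 0,0,0.0204,0,0,0,0 | 0,0,0.0204,0,0,0,0.45 | 0,0,0.0204,0,0,0,0.45 | 0,0,0.0204,0,0,0,0.45 | 0,0,-0.02,0,0,0,0.45 | 0,0,-0.08,0,0,0,0.45 | 0,0,-0.1,0,0,0,0.45'
python3 - <<'E'
from h import *
tool([.4033,.365,.06],np.radians(97.3)); o=ctrl.get_obs(); print(o['opening'],o['wrist_force'])
E
```

```text
time_s: 25.35
eef_pos: [0.5826, 0.0134, 0.1538]
eef_rot: [0.001, 1.0, 0.012, 0.003]
wrist_force: [0.6, -0.7, -0.1]
opening: 0.449
grasp_force: 0.0
t 25.35 pos [0.5826 0.0134 0.1538] d [-0.1711 -0.356   0.0922] yaw_y -88.6 rz -0.10259317458857709 tilt 0.38 q6 1.37
0.4491459682634001 [ 0.60293993 -0.69942803 -0.13184637]
```

```bash
python3 jog.py '-0.02,-0.05,0,0,0,-0.05,0.45 | -0.05,-0.1,0,0,0,-0.1,0.45 | -0.08,-0.16,0,0,0,-0.103,0.45 | -0.11,-0.22,0,0,0,-0.103,0.45 | -0.14,-0.27,0,0,0,-0.103,0.45 | -0.16,-0.33,0,0,0,-0.103,0.45 | -0.169,-0.356,0.04,0,0,-0.103,0.45 | -0.169,-0.356,0.08,0,0,-0.103,0.45 | -0.169,-0.356,0.09,0,0,-0.103,0.45 | -0.169,-0.356,0.09,0,0,-0.103,0.45'
python3 tw.py
python3 -c "
from h import *
tool([.4033,.365,.003],np.radians(97.3))"
```

```text
time_s: 26.6
eef_pos: [0.4026, 0.3651, 0.0594]
eef_rot: [0.0, 0.998, 0.064, -0.0]
wrist_force: [-0.4, -0.5, 0.5]
opening: 0.45
grasp_force: 0.0
side tweezers mid [0.4062 0.274 ] ang -6.5 gap 0.0208 A 25.375 25.8125
side tweezers mid [0.4005 0.365 ] ang 7.3 gap 0.0207 A 11.5625 24.375
top tweezers mid [0.4068 0.2741] ang -4.0 gap 0.021 A 19.875 12.0625
t 26.7 pos [0.404  0.3657 0.061 ] d [-0.0009  0.0007  0.058 ] yaw_y -82.7 rz -0.0006333653766477099 tilt 0.15 q6 1.96
```

```bash
python3 jog.py '-0.001,0,0.035,0,0,0,0.45 | -0.001,0,0.05,0,0,0,0.45 | -0.001,0,0.058,0,0,0,0.45 | -0.001,0,0.058,0,0,0,0.45 | -0.001,0,0.058,0,0,0,0 | -0.001,0,0.058,0,0,0,0 | -0.001,0,0.058,0,0,0,0 | -0.001,0,0.058,0,0,0,0 | -0.001,0,0.058,0,0,0,0 | -0.001,0,0.058,0,0,0,0'
python3 -c "
from h import *
tool([.4033,.365,.003],np.radians(97.3))"
python3 jog.py '0,0,-0.04,0,0,0,0 | 0,0,-0.1,0,0,0,0 | 0,0,-0.12,0,0,0,0 | 0,0,-0.12,0,0,0,0'
python3 - <<'E'
from h import *
s=ctrl.camera("side"); t=ctrl.camera("top")
for c,a,e,r,mr in blobs("top",t,"orange",(262,350,160,242),2): print("top",c,a,cast("top",[c],.037))
cores("side",s,(225,300,180,235),z=.033); cores("top",t,(262,312,165,235),z=.038)
cv2.imwrite("pics/s7.png",s)
y=np.radians(1.4); c=np.array([.5804,.0139]); g=c-.064*np.array([np.cos(y),np.sin(y)]); print(g)
tool([*g,.08],np.radians(91.4))
E
```

```text
time_s: 27.95
eef_pos: [0.4027, 0.3658, 0.003]
eef_rot: [-0.0, 0.998, 0.064, 0.001]
wrist_force: [-0.5, -1.2, 5.8]
opening: 0.106
grasp_force: 60.1
t 27.95 pos [0.4027 0.3658 0.003 ] d [ 0.0005  0.0009 -0.    ] yaw_y -82.7 rz 0.0006594304115283833 tilt 0.14 q6 1.96
time_s: 28.45
eef_pos: [0.403, 0.3664, 0.1241]
eef_rot: [-0.001, 0.998, 0.064, 0.003]
wrist_force: [0.0, -0.0, -1.0]
opening: 0.107
grasp_force: 59.4
top [319.9229798  186.71969697] 12.375 [[ 0.58980015 -0.0921351   0.037     ]]
top [283.19059406 187.97524752] 12.625 [[0.58232891 0.01655237 0.037     ]]
side px [235.6 231.1] core [0.6073 0.125 ] sides [0.0346 0.0263] edge ang mod 90 27.3
side px [267.7 231.5] core [0.5252 0.0841] sides [0.0219 0.0321] edge ang mod 90 53.8
[0.5164191  0.01233634]
t 28.55 pos [0.401  0.3651 0.1208] d [0.0695 0.3646 0.0408] yaw_y -82.7 rz 0.10336134115031204 tilt 0.04 q6 1.96
```

```bash
python3 jog.py '0.01,0.06,0,0,0,0.05,0 | 0.02,0.12,0,0,0,0.103,0 | 0.03,0.18,0,0,0,0.103,0 | 0.05,0.24,0,0,0,0.103,0 | 0.06,0.3,0,0,0,0.103,0 | 0.07,0.3646,0,0,0,0.103,0 | 0.07,0.3646,0.04,0,0,0.103,0 | 0.07,0.3646,0.04,0,0,0.103,0 | 0.07,0.3646,0.04,0,0,0.103,0 | 0.07,0.3646,0.04,0,0,0.103,0'
python3 - <<'E'
from h import *
o=ctrl.get_obs(); print(o['opening'],o['wrist_force'])
s=ctrl.camera("side"); t=ctrl.camera("top")
for c,a,e,r,mr in blobs("top",t,"orange",(262,350,160,242),2): print("top",c,a,cast("top",[c],.037))
for c,a,e,r,mr in blobs("side",s,"orange",(230,300,170,235),1): print("side",c,a,cast("side",[c],.037))
tool([.517,.0124,.04],np.radians(91.4))
E
```

```text
time_s: 29.8
eef_pos: [0.518, 0.0135, 0.0824]
eef_rot: [0.0, 1.0, 0.013, 0.001]
wrist_force: [-0.1, -0.7, 0.3]
opening: 0.108
grasp_force: 59.4
0.10817826096675547 [-0.14989612 -0.74135999  0.27132864]
t 29.9 pos [0.518  0.0134 0.0825] d [-0.0011  0.0009  0.0425] yaw_y -88.5 rz 0.001863344186004312 tilt 0.11 q6 1.34
```

```bash
python3 jog.py '-0.001,0.001,0.02,0,0,0.002,0 | -0.001,0.001,0.035,0,0,0.002,0 | -0.001,0.001,0.046,0,0,0.002,0 | -0.001,0.001,0.046,0,0,0.002,0 | -0.001,0.001,0.046,0,0,0.002,0'
python3 - <<'E'
from h import *
o=ctrl.get_obs(); print(o['wrist_force'])
tool([.517,.0124,.0255],np.radians(91.4))
s=ctrl.camera("side"); cv2.imwrite("pics/s8.png",cv2.resize(s[165:245,220:350],None,fx=6,fy=6,interpolation=cv2.INTER_CUBIC))
E
```

```text
time_s: 30.52
eef_pos: [0.5168, 0.0116, 0.0357]
eef_rot: [0.0, 1.0, 0.011, 0.0]
wrist_force: [0.3, 1.1, 1.2]
opening: 0.106
grasp_force: 59.4
[0.28533054 1.05896881 1.18828113]
t 30.52 pos [0.5168 0.0116 0.0357] d [ 0.0002 -0.0008  0.0102] yaw_y -88.7 rz -0.0015518862035621694 tilt 0.03 q6 1.34
```

View pics/s8.png

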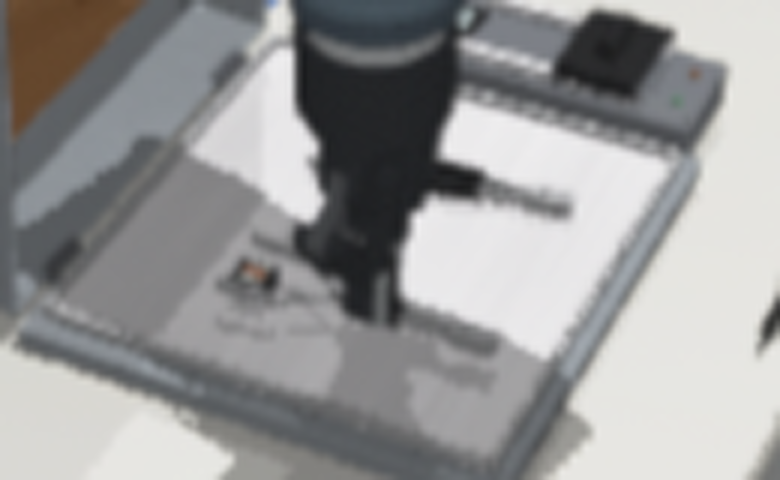

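The jaws straddle the core at crop (255,272), far jaw at (270,243) and near jaw at (245,292), with no contact force. I'll lower and let go.

```bash
python3 jog.py '0,0,0.006,0,0,0,0 | 0,0,0.0093,0,0,0,0 | 0,0,0.0098,0,0,0,0 | 0,0,0.0098,0,0,0,0'
python3 jog.py '0,0,0,0,0,0,0.2 | 0,0,0,0,0,0,0.3 | 0,0,0,0,0,0,0.45 | 0,0,0,0,0,0,0.45 | 0,0,0,0,0,0,0.45 | 0,0,-0.04,0,0,0,0.5 | 0,0,-0.1,0,0,0,0.5 | 0,0,-0.15,0,0,0,0.5 | 0,0,-0.2,0,0,0,0.5'
python3 jog.py '-0.06,0.05,0,0,0,0,0.2 | -0.1,0.1,0,0,0,0,0 | -0.1,0.15,0,0,0,0,0 | -0.1,0.2,0,0,0,0,0 | -0.1,0.26,0,0,0,0,0 | -0.1,0.26,0,0,0,0,0'
python3 - <<'E'
from h import *
s=ctrl.camera("side"); t=ctrl.camera("top")
a=cv2.resize(s[165:245,220:350],None,fx=5,fy=3.6,interpolation=cv2.INTER_CUBIC); b=cv2.resize(t[155:245,255:385],None,fx=5,fy=3.4,interpolation=cv2.INTER_CUBIC)
cv2.imwrite("pics/s9.png",np.vstack([a,b]))
for c,a,e,r,mr in blobs("top",t,"orange",(262,350,160,242),2): print("top",c,a,cast("top",[c],.037))
tool([.4,-.05,.2],np.radians(91.4))
E
```

```text
time_s: 31.08
eef_pos: [0.5164, 0.0116, 0.0256]
eef_rot: [-0.0, 1.0, 0.011, -0.0]
wrist_force: [-0.0, -0.2, -0.4]
opening: 0.108
grasp_force: 59.4
time_s: 32.2
eef_pos: [0.5162, 0.0117, 0.2274]
eef_rot: [0.0, 1.0, 0.011, 0.0]
wrist_force: [0.1, -0.6, 0.0]
opening: 0.497
grasp_force: 0.0
time_s: 32.95
eef_pos: [0.4219, -0.2542, 0.2256]
eef_rot: [0.001, 1.0, 0.009, 0.0]
wrist_force: [0.0, 0.9, 0.1]
opening: 0.0
grasp_force: 0.0
top [319.90841584 186.70049505] 12.625 [[ 0.58985605 -0.09209069  0.037     ]]
top [283.17292746 187.96826425] 12.0625 [[0.58234794 0.01660505 0.037     ]]
t 33.05 pos [ 0.422  -0.2505  0.2252] d [-0.0177 -0.2009  0.0254] yaw_y -88.8 rz -0.0031863694674223453 tilt 0.08 q6 0.77
```

View pics/s9.png

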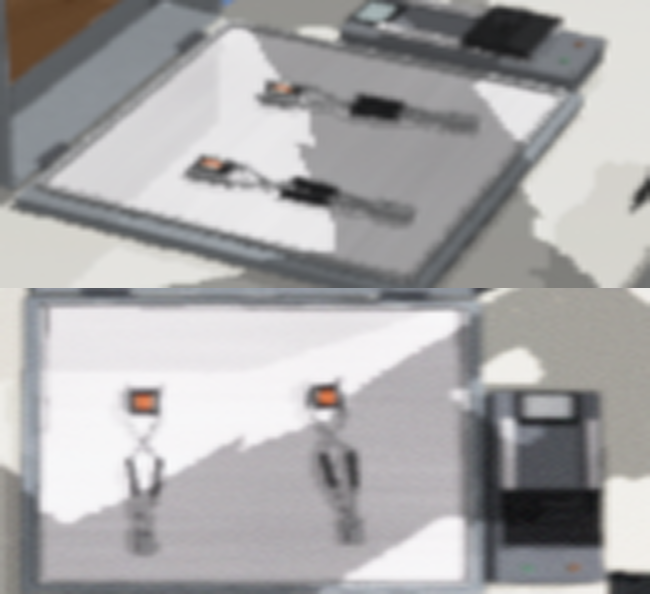

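Both cores are clamped: orange at (144,401) and (327,397) in the lower crop, tweezers flat and well inside the rim. Next is the hood.

```bash
cat > hood.py <<'E'
from h import *
c=np.array([.5473,-.0521]); y=np.radians(1.4); ex=np.array([np.cos(y),np.sin(y)])
def W(ux,uy,z): 
    v=c+ux*ex+uy*np.array([-ex[1],ex[0]]); return np.array([v[0],v[1],z])
def tcp(th,off=0.):   # TCP putting the -x corner of the shut fingers on the tab's outer face
    s=.012*(1-np.sin(th)); u=np.array([-np.cos(th),np.sin(th)]); n=np.array([np.sin(th),np.cos(th)])
    P=np.array([.132,.022])+.276*u+.019*n+s*u+off*n
    return W(P[0]+.011,0,P[1])
if __name__=="__main__":
    print("tab top view",[cast("top",[[240+317/4,110+95/4]],z).round(4).tolist() for z in (.30,.314)],"expected",W(.132-.292*np.cos(1.5)+.019,0,.314))
    for th in (1.5,1.35,1.2,1.0,.8,.6,.4,.2,.1,0): print(th,tcp(th).round(4))
    tool(W(0,0,.40),np.radians(91.4)); tool([*tcp(1.5,.03)[:2],.40],np.radians(91.4))
E
python3 hood.py
python3 - <<'E'
from hood import *
s=cv2.imread("pics/s7.png"); print(proj("side",[W(.132-.276*np.cos(t)+.019*np.sin(t),0,.022+.276*np.sin(t)+.019*np.cos(t)) for t in (1.4,1.5,1.6)]))
g=cv2.cvtColor(s,cv2.COLOR_BGR2HSV); m=cv2.inRange(g[85:150,200:290],(0,0,0),(180,255,45))
k,l,st,ce=cv2.connectedComponentsWithStats(m)
for i in range(1,k):
    if st[i,4]>30: print(st[i],ce[i]+[200,85])
E
```

```text
tab top view [[[0.6762, -0.0547, 0.3]], [[0.6723, -0.0529, 0.314]]] expected [ 0.67760583 -0.04891539  0.314     ]
1.5 [ 0.6897 -0.0486  0.2987]
1.35 [ 0.6483 -0.0496  0.2957]
1.2 [ 0.6077 -0.0506  0.2869]
1.0 [ 0.5561 -0.0519  0.2661]
0.8 [ 0.5093 -0.053   0.2357]
0.6 [ 0.4689 -0.054   0.1965]
0.4 [ 0.4368 -0.0548  0.1498]
0.2 [ 0.4142 -0.0554  0.0974]
0.1 [ 0.4069 -0.0555  0.0695]
0 [ 0.4023 -0.0556  0.041 ]
t 33.05 pos [ 0.422  -0.2505  0.2252] d [ 0.1294 -0.1959 -0.1747] yaw_y -88.8 rz -0.0031863694674223453 tilt 0.08 q6 0.77
t 33.05 pos [ 0.422  -0.2505  0.2252] d [ 0.3018 -0.1965 -0.1748] yaw_y -88.8 rz -0.0031863694674223453 tilt 0.08 q6 0.77
[[248.92839256 117.4261728 ]
 [240.12838204 114.79726888]
 [231.53234787 113.10970456]]
[   0    0   77   34 1600] [233.226875  96.76875 ]
[ 31  20  18  22 152] [239.81578947 115.98026316]
```

```bash
python3 jog.py '0,0,-0.06,0,0,0,0 | 0,0,-0.12,0,0,0,0 | 0,-0.02,-0.17,0,0,0,0 | 0,-0.08,-0.175,0,0,0,0 | 0.03,-0.13,-0.175,0,0,0,0 | 0.08,-0.16,-0.175,0,0,0,0 | 0.14,-0.18,-0.175,0,0,0,0 | 0.2,-0.1965,-0.175,0,0,0,0 | 0.26,-0.1965,-0.175,0,0,0,0 | 0.305,-0.1965,-0.175,0,0,0,0'
python3 jog.py '0,0,0,0,0,0,0 | 0,0,0,0,0,0,0'
python3 -c "
from hood import *
p=tcp(1.5); tool([.723,p[1],.299],np.radians(91.4)); print(ctrl.get_obs()['wrist_force'],ctrl.get_obs()['q'].round(2))"
```

```text
time_s: 34.3
eef_pos: [0.7242, -0.0438, 0.3998]
eef_rot: [-0.0, 1.0, 0.013, -0.001]
wrist_force: [0.0, 0.2, 0.1]
opening: -0.001
grasp_force: 0.0
time_s: 34.55
eef_pos: [0.7222, -0.0454, 0.4003]
eef_rot: [-0.0, 1.0, 0.012, -0.001]
wrist_force: [0.6, 0.2, -0.0]
opening: 0.002
grasp_force: 0.0
t 34.55 pos [ 0.7222 -0.0454  0.4003] d [0.0009 0.0032 0.1013] yaw_y -88.6 rz 0.00027678789934348913 tilt 0.08 q6 1.32
[ 0.61487277  0.19491749 -0.00717955] [-0.23  0.46  0.93  0.    1.76  1.32]
```

```bash
python3 jog.py '0,0.003,0.05,0,0,0,0 | 0,0.003,0.09,0,0,0,0 | 0,0.003,0.101,0,0,0,0 | 0,0.003,0.101,0,0,0,0 | -0.02,0.003,0.101,0,0,0,0 | -0.035,0.003,0.101,0,0,0,0 | -0.05,0.003,0.102,0,0,0,0 | -0.06,0.003,0.103,0,0,0,0 | -0.074,0.003,0.104,0,0,0,0'
python3 -c "
from hood import *
for t in (1.35,1.2,1.0,.8): tool(tcp(t),np.radians(91.4))
print(ctrl.get_obs()['wrist_force'])"
```

```text
time_s: 35.67
eef_pos: [0.6498, -0.052, 0.2997]
eef_rot: [0.001, 1.0, 0.011, 0.003]
wrist_force: [2.1, 0.2, 0.4]
opening: -0.001
grasp_force: 1.1
t 35.67 pos [ 0.6498 -0.052   0.2997] d [-0.0015 -0.0025  0.0039] yaw_y -88.7 rz -0.0015393885321000056 tilt 0.31 q6 1.29
t 35.67 pos [ 0.6498 -0.052   0.2997] d [-0.0422 -0.0024  0.0126] yaw_y -88.7 rz -0.0015393885321000056 tilt 0.31 q6 1.29
t 35.67 pos [ 0.6498 -0.052   0.2997] d [-0.0938 -0.0024  0.0331] yaw_y -88.7 rz -0.0015393885321000056 tilt 0.31 q6 1.29
t 35.67 pos [ 0.6498 -0.052   0.2997] d [-0.1409 -0.0023  0.0633] yaw_y -88.7 rz -0.0015393885321000056 tilt 0.31 q6 1.29
[2.12259533 0.20372043 0.35946702]
```

```bash
python3 jog.py '-0.021,-0.002,0.007,0,0,0,0 | -0.042,-0.002,0.0126,0,0,0,0 | -0.055,-0.002,0.017,0,0,0,0 | -0.068,-0.002,0.022,0,0,0,0 | -0.081,-0.002,0.027,0,0,0,0 | -0.094,-0.002,0.033,0,0,0,0 | -0.106,-0.002,0.04,0,0,0,0 | -0.118,-0.002,0.047,0,0,0,0 | -0.13,-0.002,0.055,0,0,0,0 | -0.141,-0.002,0.063,0,0,0,0'
python3 -c "
from hood import *
for t in (.8,.7,.6,.5,.4,.3): tool(tcp(t),np.radians(91.4))
print(ctrl.get_obs()['wrist_force'])"
```

```text
time_s: 36.92
eef_pos: [0.5077, -0.0533, 0.2341]
eef_rot: [0.0, 1.0, 0.011, 0.001]
wrist_force: [1.4, 0.5, 1.2]
opening: 0.001
grasp_force: 0.6
t 36.92 pos [ 0.5077 -0.0533  0.2341] d [ 0.0016 -0.0002 -0.0016] yaw_y -88.7 rz -0.0016403973347385303 tilt 0.1 q6 1.21
t 36.92 pos [ 0.5077 -0.0533  0.2341] d [-0.0196 -0.0002  0.017 ] yaw_y -88.7 rz -0.0016403973347385303 tilt 0.1 q6 1.21
t 36.92 pos [ 0.5077 -0.0533  0.2341] d [-0.0389 -0.0001  0.0375] yaw_y -88.7 rz -0.0016403973347385303 tilt 0.1 q6 1.21
t 36.92 pos [ 0.5077 -0.0533  0.2341] d [-0.0561 -0.0001  0.06  ] yaw_y -88.7 rz -0.0016403973347385303 tilt 0.1 q6 1.21
t 36.92 pos [ 0.5077 -0.0533  0.2341] d [-0.0711 -0.0001  0.0841] yaw_y -88.7 rz -0.0016403973347385303 tilt 0.1 q6 1.21
t 36.92 pos [ 0.5077 -0.0533  0.2341] d [-8.370e-02 -1.000e-04  1.097e-01] yaw_y -88.7 rz -0.0016403973347385303 tilt 0.1 q6 1.21
[1.38709582 0.5012578  1.24061444]
```

```bash
python3 jog.py '-0.01,0,0.008,0,0,0,0 | -0.02,0,0.017,0,0,0,0 | -0.03,0,0.027,0,0,0,0 | -0.039,0,0.0375,0,0,0,0 | -0.048,0,0.049,0,0,0,0 | -0.056,0,0.06,0,0,0,0 | -0.064,0,0.072,0,0,0,0 | -0.071,0,0.084,0,0,0,0 | -0.078,0,0.097,0,0,0,0 | -0.084,0,0.11,0,0,0,0'
python3 -c "
from hood import *
for t in (.3,.2,.1,.05,0): tool(tcp(t),np.radians(91.4))
print(ctrl.get_obs()['wrist_force'])"
```

```text
time_s: 38.17
eef_pos: [0.4234, -0.055, 0.1227]
eef_rot: [-0.0, 1.0, 0.011, -0.0]
wrist_force: [0.8, 0.2, 0.9]
opening: 0.003
grasp_force: 0.3
t 38.17 pos [ 0.4234 -0.055   0.1227] d [ 0.0008  0.0001 -0.0015] yaw_y -88.7 rz -0.0016972113898567898 tilt 0.01 q6 1.14
t 38.17 pos [ 0.4234 -0.055   0.1227] d [-0.0092  0.0001  0.0253] yaw_y -88.7 rz -0.0016972113898567898 tilt 0.01 q6 1.14
t 38.17 pos [ 0.4234 -0.055   0.1227] d [-0.0165  0.0002  0.0532] yaw_y -88.7 rz -0.0016972113898567898 tilt 0.01 q6 1.14
t 38.17 pos [ 0.4234 -0.055   0.1227] d [-0.0192  0.0002  0.0674] yaw_y -88.7 rz -0.0016972113898567898 tilt 0.01 q6 1.14
t 38.17 pos [ 0.4234 -0.055   0.1227] d [-0.0211  0.0002  0.0817] yaw_y -88.7 rz -0.0016972113898567898 tilt 0.01 q6 1.14
[0.76200292 0.24077818 0.88273497]
```

```bash
python3 jog.py '-0.005,0,0.012,0,0,0,0 | -0.009,0,0.024,0,0,0,0 | -0.013,0,0.035,0,0,0,0 | -0.0155,0,0.044,0,0,0,0 | -0.017,0,0.052,0,0,0,0 | -0.018,0,0.059,0,0,0,0 | -0.019,0,0.065,0,0,0,0 | -0.02,0,0.07,0,0,0,0 | -0.0205,0,0.074,0,0,0,0 | -0.021,0,0.077,0,0,0,0'
python3 -c "
from hood import *
tool(tcp(0),np.radians(91.4)); print(ctrl.get_obs()['wrist_force'])"
python3 jog.py '0,0,0.002,0,0,0,0 | 0,0,0.003,0,0,0,0 | 0,0,0.004,0,0,0,0 | 0,0,0.005,0,0,0,0 | 0,0,0.005,0,0,0,0 | 0,0,0.005,0,0,0,0'
python3 -c "
from hood import *
tool(tcp(0),np.radians(91.4)); print(ctrl.get_obs()['wrist_force'])"
```

```text
time_s: 39.42
eef_pos: [0.403, -0.0555, 0.0464]
eef_rot: [0.0, 1.0, 0.011, 0.0]
wrist_force: [0.7, -1.2, 0.1]
opening: 0.001
grasp_force: 0.2
t 39.42 pos [ 0.403  -0.0555  0.0464] d [-0.0007  0.0001  0.0054] yaw_y -88.7 rz -0.001589485591193096 tilt 0.01 q6 1.12
[ 0.72639544 -1.16153656  0.06348506]
time_s: 40.17
eef_pos: [0.403, -0.0555, 0.0416]
eef_rot: [0.0, 1.0, 0.011, 0.0]
wrist_force: [1.1, -0.5, 0.5]
opening: -0.003
grasp_force: 0.0
t 40.17 pos [ 0.403  -0.0555  0.0416] d [-0.0006  0.0002  0.0006] yaw_y -88.7 rz -0.0016855489354616893 tilt 0.01 q6 1.12
[ 1.07085419 -0.5036477   0.54167497]
```

```bash
python3 jog.py '0,0,0.001,0,0,0,0 | 0,0,0.0015,0,0,0,0 | 0,0,0.002,0,0,0,0 | 0,0,0.002,0,0,0,0'; python3 jog.py '0,0,0.0005,0,0,0,0 | 0,0,0.001,0,0,0,0 | 0,0,0.001,0,0,0,0'; python3 jog.py '0,0,0.0005,0,0,0,0 | 0,0,0.001,0,0,0,0 | 0,0,0.001,0,0,0,0'
```

```text
time_s: 40.67
eef_pos: [0.4031, -0.0556, 0.0408]
eef_rot: [0.0, 1.0, 0.012, -0.0]
wrist_force: [-7.0, 2.2, 20.3]
opening: 0.001
grasp_force: 9.9
time_s: 41.05
eef_pos: [0.4031, -0.0556, 0.0407]
eef_rot: [0.0, 1.0, 0.012, -0.0]
wrist_force: [-11.7, 4.5, 33.0]
opening: 0.001
grasp_force: 16.7
time_s: 41.42
eef_pos: [0.4032, -0.0556, 0.0406]
eef_rot: [0.0, 1.0, 0.012, -0.001]
wrist_force: [-16.4, 6.0, 46.7]
opening: -0.0
grasp_force: 23.6
```

```bash
python3 jog.py '0,0,-0.02,0,0,0,0 | 0,0,-0.06,0,0,0,0 | 0,0,-0.09,0,0,0,0 | 0,0,-0.09,0,0,0,0'
python3 - <<'E'
from hood import *
t=ctrl.camera("top"); s=ctrl.camera("side")
tool(W(-.093,-.174,.10),np.radians(91.4)); print(W(-.065,-.174,.0625))
cv2.imwrite("pics/s10.png",np.vstack([cv2.resize(s[95:245,200:380],None,fx=3.5,fy=2,interpolation=cv2.INTER_CUBIC),cv2.resize(t[130:255,250:400],None,fx=4.2,fy=2.4,interpolation=cv2.INTER_CUBIC)]))
E
```

```text
time_s: 41.92
eef_pos: [0.4048, -0.0563, 0.1299]
eef_rot: [0.001, 1.0, 0.011, 0.003]
wrist_force: [0.1, -0.0, -1.2]
opening: -0.001
grasp_force: 0.0
t 42.02 pos [ 0.4028 -0.0554  0.1273] d [0.0518 0.1742 0.0273] yaw_y -88.7 rz -0.001602608453919352 tilt 0.01 q6 1.12
[ 0.4865706  -0.22763615  0.0625    ]
```

View pics/s10.png

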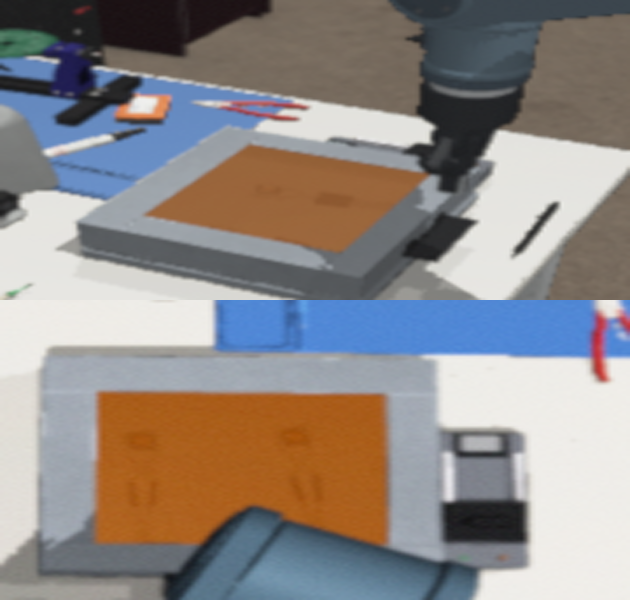

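The hood is flat on the base, and both clamped cores show through the window at crop (140,440) and (295,438). The cover is at (485,521). Now the dust cover.

```bash
python3 jog.py '0.01,0.06,0,0,0,0,0 | 0.03,0.12,0,0,0,0,0 | 0.05,0.174,0,0,0,0,0 | 0.052,0.1742,0.03,0,0,0,0 | 0.052,0.1742,0.03,0,0,0,0 | 0.052,0.1742,0.03,0,0,0,0'
python3 - <<'E'
from hood import *
tool(W(-.093,-.174,.054),np.radians(91.4))
E
```

```text
time_s: 42.78
eef_pos: [0.4582, -0.2275, 0.097]
eef_rot: [-0.001, 1.0, 0.012, -0.001]
wrist_force: [0.1, 0.2, 0.2]
opening: 0.003
grasp_force: 0.0
t 42.77 pos [ 0.4582 -0.2275  0.097 ] d [0.0004 0.0009 0.043 ] yaw_y -88.7 rz -0.0010785443253871208 tilt 0.13 q6 0.85
```

```bash
python3 jog.py '0,0.001,0.03,0,0,0,0 | 0,0.001,0.043,0,0,0,0 | 0,0.001,0.043,0,0,0,0 | 0.01,0.001,0.043,0,0,0,0 | 0.02,0.001,0.043,0,0,0,0 | 0.03,0.001,0.043,0,0,0,0 | 0.04,0.001,0.043,0,0,0,0 | 0.05,0.001,0.043,0,0,0,0 | 0.058,0.001,0.043,0,0,0,0 | 0.058,0.001,0.043,0,0,0,0'
python3 jog.py '0.002,0,0,0,0,0,0 | 0.004,0,0,0,0,0,0 | 0.005,0,0,0,0,0,0 | 0.005,0,0,0,0,0,0'
python3 - <<'E'
from hood import *
tool(W(-.031,-.174,.054),np.radians(91.4)); print(ctrl.get_obs()['wrist_force'])
E
```

```text
time_s: 44.02
eef_pos: [0.5175, -0.228, 0.0545]
eef_rot: [-0.0, 1.0, 0.012, 0.0]
wrist_force: [-0.1, 0.0, 0.5]
opening: 0.0
grasp_force: 0.0
time_s: 44.52
eef_pos: [0.5217, -0.2278, 0.0545]
eef_rot: [-0.0, 1.0, 0.011, -0.0]
wrist_force: [-1.1, 0.3, 0.2]
opening: -0.001
grasp_force: 0.5
t 44.52 pos [ 0.5217 -0.2278  0.0545] d [-0.0011 -0.0011  0.0005] yaw_y -88.7 rz -0.0016201070859516165 tilt 0.03 q6 0.93
[-1.06044513  0.28371793  0.20355618]
```

```bash
for i in 1; do python3 jog.py '0.001,0,0,0,0,0,0 | 0.002,0,0,0,0,0,0 | 0.002,0,0,0,0,0,0'; python3 jog.py '0.001,0,0,0,0,0,0 | 0.002,0,0,0,0,0,0 | 0.002,0,0,0,0,0,0'; done
python3 - <<'E'
from hood import *
t=ctrl.camera("side"); cv2.imwrite("pics/s11.png",cv2.resize(t[130:210,280:400],None,fx=6,fy=6,interpolation=cv2.INTER_CUBIC))
E
```

```text
time_s: 44.9
eef_pos: [0.5223, -0.2278, 0.0544]
eef_rot: [-0.0, 1.0, 0.012, -0.002]
wrist_force: [-8.1, 0.7, 3.3]
opening: -0.001
grasp_force: 4.0
time_s: 45.28
eef_pos: [0.5225, -0.2278, 0.0543]
eef_rot: [-0.001, 1.0, 0.012, -0.004]
wrist_force: [-15.5, 0.5, 9.8]
opening: 0.002
grasp_force: 7.9
```

View pics/s11.png

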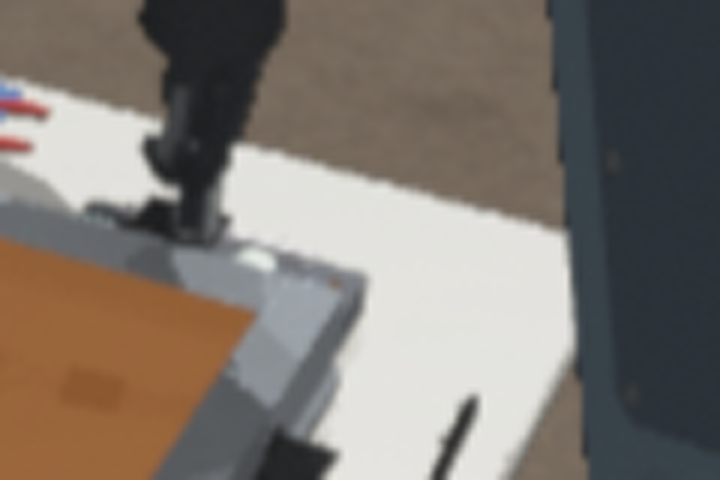

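The white button is uncovered at crop (255,258), with the cover against its stop. Now press it.

```bash
python3 jog.py '-0.008,0,0,0,0,0,0 | -0.008,0,-0.02,0,0,0,0 | -0.038,0,-0.02,0,0,0,0 | -0.0385,0,-0.02,0,0,0,0 | -0.0385,0,-0.02,0,0,0,0'
python3 - <<'E'
from hood import *
tool(W(-.065,-.174,.0475),np.radians(91.4)); print(ctrl.get_obs()['wrist_force'])
E
```

```text
time_s: 45.95
eef_pos: [0.4881, -0.2292, 0.075]
eef_rot: [0.0, 1.0, 0.011, 0.001]
wrist_force: [0.1, 0.3, -1.2]
opening: 0.002
grasp_force: 0.0
t 45.95 pos [ 0.4881 -0.2292  0.075 ] d [-0.0015 -0.0016  0.0275] yaw_y -88.7 rz -0.0020914507764810963 tilt 0.1 q6 0.89
[ 0.12747698  0.2748034  -1.19017596]
```

```bash
python3 jog.py '-0.001,-0.0015,0.015,0,0,0,0 | -0.001,-0.0015,0.025,0,0,0,0 | -0.001,-0.0015,0.03,0,0,0,0 | -0.001,-0.0015,0.033,0,0,0,0 | -0.001,-0.0015,0.035,0,0,0,0 | -0.001,-0.0015,0.035,0,0,0,0'; python3 jog.py '0,0,0.0005,0,0,0,0 | 0,0,0.001,0,0,0,0 | 0,0,0.001,0,0,0,0'
```

```text
time_s: 46.7
eef_pos: [0.4859, -0.2267, 0.0404]
eef_rot: [-0.001, 1.0, 0.012, -0.001]
wrist_force: [-5.4, 4.5, 12.2]
opening: -0.001
grasp_force: 6.2
time_s: 47.08
eef_pos: [0.4859, -0.2268, 0.0403]
eef_rot: [-0.001, 1.0, 0.012, -0.001]
wrist_force: [-8.8, 7.9, 19.8]
opening: 0.003
grasp_force: 10.1
```

```bash
python3 jog.py '0,0,-0.02,0,0,0,0 | 0,0,-0.05,0,0,0,0 | 0.05,0,-0.055,0,0,0,0 | 0.08,0,-0.055,0,0,0,0 | 0.08,0,-0.055,0,0,0,0 | 0.08,0,-0.055,0,0,0,0'
python3 - <<'E'
from hood import *
tool(W(.015,-.174,.054),np.radians(91.4)); print(ctrl.get_obs()['wrist_force'])
E
```

```text
time_s: 47.82
eef_pos: [0.5656, -0.2253, 0.0931]
eef_rot: [-0.0, 1.0, 0.012, -0.001]
wrist_force: [0.5, 0.4, -0.5]
opening: -0.004
grasp_force: 0.0
t 47.83 pos [ 0.5656 -0.2253  0.0931] d [0.001  0.0004 0.0391] yaw_y -88.7 rz -0.0014063075468957464 tilt 0.06 q6 0.97
[ 0.46210603  0.4446826  -0.48028993]
```

```bash
python3 jog.py '0,0,0.02,0,0,0,0 | 0,0,0.039,0,0,0,0 | 0,0,0.039,0,0,0,0 | -0.01,0,0.039,0,0,0,0 | -0.02,0,0.039,0,0,0,0 | -0.03,0,0.039,0,0,0,0 | -0.04,0,0.039,0,0,0,0 | -0.05,0,0.039,0,0,0,0 | -0.058,0,0.039,0,0,0,0 | -0.061,0,0.039,0,0,0,0'; python3 jog.py '-0.001,0,0,0,0,0,0 | -0.002,0,0,0,0,0,0 | -0.002,0,0,0,0,0,0'; python3 jog.py '-0.001,0,0,0,0,0,0 | -0.002,0,0,0,0,0,0 | -0.002,0,0,0,0,0,0'
```

```text
time_s: 49.08
eef_pos: [0.5049, -0.2269, 0.0548]
eef_rot: [0.0, 1.0, 0.011, 0.0]
wrist_force: [1.4, 0.3, 1.7]
opening: 0.0
grasp_force: 0.6
time_s: 49.45
eef_pos: [0.504, -0.227, 0.0548]
eef_rot: [0.0, 1.0, 0.011, 0.001]
wrist_force: [4.0, 0.8, 0.8]
opening: -0.001
grasp_force: 1.7
time_s: 49.82
eef_pos: [0.5036, -0.2271, 0.0549]
eef_rot: [0.0, 1.0, 0.011, 0.002]
wrist_force: [11.7, 2.2, -5.4]
opening: -0.001
grasp_force: 5.6
```

```bash
python3 jog.py '0.006,0,0,0,0,0,0 | 0.006,0,-0.03,0,0,0,0 | 0.006,0,-0.09,0,0,0,0 | 0.006,0.05,-0.15,0,0,0,0 | -0.05,0.1,-0.15,0,0,0,0 | -0.1,0.15,-0.15,0,0,0,0 | -0.12,0.2,-0.15,0,0,0,0 | -0.12,0.25,-0.15,0,0,0,0'
python3 jog.py '0,0,0,0,0,0,0 | 0,0,0,0,0,0,0 | 0,0,0,0,0,0,0'
python3 - <<'E'
from hood import *
t=ctrl.camera("top"); t0=cv2.imread("pics/top0.png")
for n,im in (("before",t0),("now",t)):
    g=cv2.cvtColor(im,cv2.COLOR_BGR2GRAY)[205:245,352:380]; m=(g<50).astype(np.uint8)
    k,l,st,ce=cv2.connectedComponentsWithStats(m); i=1+np.argmax(st[1:,4]); print(n,"cover px",ce[i]+[352,205],st[i,4])
h=cv2.cvtColor(t,cv2.COLOR_BGR2HSV); m=cv2.inRange(h,(8,150,80),(22,255,255)); m[:, :250]=0; m[:,355:]=0
k,l,st,ce=cv2.connectedComponentsWithStats(m); i=1+np.argmax(st[1:,4]); print("window",st[i],cast("top",[ce[i]],.072),"hood expected centre",W(.002,0,.072))
o=ctrl.get_obs(); print(o['time_s'],o['eef_pos'],o['wrist_force'])
E
```

```text
time_s: 50.82
eef_pos: [0.3852, -0.4768, 0.2047]
eef_rot: [-0.0, 1.0, 0.011, -0.001]
wrist_force: [1.5, -0.1, 0.5]
opening: 0.001
grasp_force: 0.0
time_s: 51.2
eef_pos: [0.3879, -0.4742, 0.2043]
eef_rot: [-0.001, 1.0, 0.012, -0.0]
wrist_force: [0.0, 0.4, -0.2]
opening: 0.002
grasp_force: 0.0
before cover px [363.44568245 222.69637883] 359
now cover px [364.96855346 222.13836478] 318
window [ 273  169   69   63 4237] [[ 0.54489264 -0.05129746  0.072     ]] hood expected centre [ 0.5492994  -0.05205114  0.072     ]
51.25 [ 0.38803958 -0.47424243  0.20456315] [-0.33016856 -0.27910104  0.21509494]
```

```bash
python3 -c "
from bench import ctrl
print(ctrl.hand_in())"
```

```text
the job is handed in; nothing more can be done
None
```

I handed the job in at about 51 s: both cores are clamped on the curing plate with their own tweezers, the hood is closed, the start button was pressed fully, and the dust cover is back over it. The first core had shifted about 2 cm before clamping, and my first lowering of the tweezers pressed on it at about 32 N, so I moved the tweezers over and clamped it where it stood. I last saw both clamped cores in place through the hood window; after that I checked only numbers, and the hand-in returned no verdict.

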